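# Load-test a return spring at its marked height and sort it

## Robot

A 6-joint arm with a two-finger parallel gripper is mounted at the origin on the work surface. World frame = base frame: x ahead of the robot, y to its left, z up, the work surface at z = 0. Lengths are in m, angles in degrees, forces in N, time in s.
With the tool pointing down it reaches from about 0.3 to 0.75 m from the base axis. Payload 8.5 kg.
Tool frame: the origin (TCP) lies on the mounting face of the last link; the fingertips stand 173 mm ahead of it and the grasp point (between the pads) lies 155 mm ahead of it (env.tips_ahead is the distance from the TCP to the fingertips, in m); z points along the fingers, x is the direction in which the jaws open and shut, and the axes are right-handed (so a half turn about z gives the same grasp; the last joint's range is limited). The gripper opens to 85 mm and grips with 20 to 120 N. Pads are 22 mm wide; open, the fingers measure 114 mm over their backs; the gripper's body (76 mm by 85 mm) begins 54 mm behind the grasp point. The pads swing forward as they close: fully open they stand 13 mm farther back than shut.
Start: joints at [-84.872, 21.807, 74.336, -0, 83.858, -12.336], TCP at [0.165, -0.525, 0.405] pointing down, gripper open.
Joint ranges: [-178.18, 178.18], [-50.72, 133.34], [12.68, 142.11], [-81.47, 261.47], [9.98, 163.14], [-165.26, 165.26]. Speed limits (degrees/s): [136.94, 136.94, 180, 180, 180, 180].

## Interface

Orientations are given as a 3x3 rotation matrix whose columns are the frame's x, y, z axes.
In Python, from rig import env gives the robot as it stands. The module is installed in compiled form; this text tells all that it offers.
- The arm moves only by the tool step_arm, never from a script. Its argument "increments" is a list of rows, each an object of numbers: "x", "y", "z": the shift along the tool's x, y, z in cm; "wx", "wy", "wz": the turn, a rotation vector about the tool's x, y, z in rad; "gripper": the finger opening in cm, from 0 to 8.54. A call has 1 to 20 rows; each row shifts and turns the commanded pose from where the row before left it, along the tool's axes as they then stand; what a row does not reach is not made up. A row lasts 1/10 s, in which the tool goes at most 50 mm and 8.59 degrees, less where a joint would pass 70% of its speed; a pose out of reach is approached as far as the arm can. A call with a gripper value outside its range is refused whole. The fingers move at their own pace and stop on an object; "newtons" is the grip in N (left out, the last holds). Time passes only in rows, so rows that do not move let the fingers close. It gives the time, the measured TCP pose, the force and the opening at its end, in the units of the state.
- env.observe(): the state, without advancing time (a new reading comes with each control period).
- env.get_image(name): name is "side" or "top" or "wrist"; returns a dict with "color" (384x512x3 uint8, blue, green, red), "camera_matrix" (3x3 intrinsics, pixels), "distortion" ([k1, k2, p1, p2, k3] as OpenCV has them; the pictures are not rectified), "rvec" (rotation vector, rad) and "tvec" (3), from world to camera coordinates, as OpenCV has them. Camera axes: x right, y down, z forward; pixel columns grow to the right and rows downward; lengths in m; the calibration is good to about 2 mm. A picture is of the moment at which its call begins. There is no depth.
- env.close_job(): hands the job in, once; it reports no verdict.
The state is a dict: "time_s": time; "q": joint angles; "qvel": joint speeds; "joint_efforts": joint torques, N m; "position": TCP position; "tool_rot": TCP orientation; "ft_force": force on the tool from outside, world axes, zero at the start; "wrist_torque": the same for the moment, N m; "grip_width": finger opening in m.
Only numpy, scipy, OpenCV 4.12 (cv2) and the standard library are available. Lean on these libraries where they do the work, as an engineer would, in place of code of your own. Each camera call takes 0.05 s, during which the arm holds its last target. There are 200 camera calls.

## Task

Test the coil spring that stands on the tester: press the red button straight down until the ram's pointer is level with the brass mark ring, not past it, hold it there for a second and read the load, then let it up under control. Swing the head aside, lift the spring off and put it in the square wooden tray if it carried 9 N or more at the mark, or in the round tin if it carried less; leave the other spring on its peg and everything else as it is.

Things in the scene. Friction and masses are not known exactly. Their poses are not given: they have to be found in the camera images.
- tester: Bench spring tester of dark cast iron and steel, fixed. Origin on the table under the middle of its plate; x points from plate to column (away from the worker), y to its left, z up. Base 120 mm wide, 45 mm high, x from -75 to 140 mm; dial in front to x = -155 mm, 70 mm high. Column 24 mm thick, 195 mm high, at x = 100 mm; on it turns the head with the ram
- seat (a point): middle of the top of the tester's round steel plate, 100 mm across, with a spigot 10 mm thick and 12 mm high round which the tested spring stands. The plate is the pan of a spring scale: 60 mm above the table unloaded, it sinks 0.5 mm for each newton on it (12 mm at most)
- mark (a point): middle of the top edge of the brass mark ring (15 mm across, 6 mm high), set 22 to 26 mm above the plate on a thin gauge rod 56 mm high that stands on the plate 38 mm in front of the spring. The pointer is at the mark when level with this edge. Rod and ring sink with the plate
- dial_face (a point): middle of the tester's round dial, 88 mm across, leaning 35 degrees back from flat to face the worker. The black hand shows the load on the plate: zero points to the worker, then clockwise 0.25 rad for each newton; one division per newton, long ones every 5 N
- ram (a joint): how far the ram is pressed down, m: 0 is up (foot underside 48 mm above the unloaded plate, 6 mm over the spring), stop at 0.038. Its return spring pushes the button up with 2 N at the top, 3 N when 33 mm down, and the guide rubs with 0.4 N; the rest of the force on the button is the load on the spring. Let go under load it flies up
- button_top (a point): middle of the flat top of the round red button on the ram, 34 mm across, 12 mm thick; 213 mm above the table when up; moves with ram and head
- pointer (a point): lower edge of the tip of the flat pointer on the ram's round foot (foot 24 mm across), level with the foot's underside, 30 mm from the ram axis towards the gauge rod; moves with ram and head
- head (a joint): swing of the head about the column, rad: 0 with the ram over the plate, growing as it swings to the tester's +y side, stop at 1.7; turns stiffly (about 1.5 N at the nose) and stays where it is left. From about 1.35 the space above the spring is clear. The head is an arm 24 mm wide from column to nose, its underside 145 mm above the table
- nose (a point): on the axis of the head's nose, an upright round boss 38 mm across at the arm's end, 100 mm from the column: this point is 140 mm above the table, the nose reaches 22 mm below and 21 mm above it; then bare ram rod (12 mm thick) up to the button. Moves with the head
- spring_1_mid (a point): middle (21 mm up) of one of two coil springs that look alike: steel, 20 mm across, 42 mm high, 15 mm bore, 26 g, upright. The one on the tester plate is to be tested, the other stands on a peg. One is sound (0.7 to 0.8 N per mm), one tired (0.3 to 0.4); only the load tells which, the numbers in the names mean nothing
- spring_2_mid (a point): the same point of the other of the two alike springs
- block: beech block 75 x 140 x 60 mm with a row of three upright pegs (10 mm thick, 14 mm high) along its y, fixed; origin under its centre on the table
- peg (a point): foot of the peg at the block's +y end, on the block's top, 60 mm above the table: the spring not under test stands here and stays
- tray_in (a point): middle of the inner floor of the square wooden tray for sound springs, fixed: 136 mm square outside, walls 7 mm thick and 34 mm high, inner floor about 7 mm above the table; axes along its sides
- tin_in (a point): middle of the inner floor of the round dark steel tin for tired springs, fixed: 134 mm across at the floor, 140 mm at the rim, wall 3 mm, 34 mm high, inner floor 3 mm above the table
- barrel: bystander: brass return spring barrel, a drum 52 mm across and 27 mm high, loose
- shift_key: bystander: chrome shift key lever with a round cap, 96 mm long along its x, 11 mm high, loose
- brush: bystander: brush with turned beech handle, 160 mm long along its x, 20 mm thick, loose
- screwdriver: bystander: screwdriver 170 mm long along its x, loose
- oil_can: bystander: small copper oil can, 60 mm across, 95 mm high with its spout, loose
- platen_knob: bystander: black platen knob, 30 mm across, 24 mm high, loose
There are look-alikes about, which are no part of the job. Several things have the shape of the block; the one meant has the colours described above. Several things look just like the part that bears tin_in: the one meant starts farthest to the robot's right.

How it is judged (in metres and radians):
On the way, in this order (a step that is already met when the one before it is completed fails the run):
1. with a spring standing on the tester plate, the pointer is held level with the mark, within 2 mm, for 0.8 s (z of pointer in the frame of mark between -0.002 and 0.002 m and value of joint head below 0.12 rad and horizontal distance between any of spring_1_mid, spring_2_mid and seat below 0.006 m), for 0.8 s.
2. the ram is let up again with the spring still standing on the plate (value of joint ram below 0.003 m and horizontal distance between any of spring_1_mid, spring_2_mid and seat below 0.006 m), for 0.1 s.
3. the head is swung aside (more than 1 rad) (value of joint head above 1 rad), for 0.1 s.
At the end, for the whole second after the job is handed in: The tested spring rests in its container (sound: square tray, tired: round tin), its middle under 26 mm above that floor and within 62 mm of its middle; the other spring still stands on its peg (within 8 mm, upright within 0.15 rad); the ram is up (within 3 mm) (value of joint ram below 0.003 m and ((x of spring_1_mid in the frame of tray_in between -0.062 and 0.062 m and y of spring_1_mid in the frame of tray_in between -0.062 and 0.062 m and z of spring_1_mid in the frame of tray_in below 0.026 m and horizontal distance between spring_2_mid and peg below 0.008 m and angle between spring_2_mid's own z axis and vertical below 0.15 rad) or (horizontal distance between spring_2_mid and tin_in below 0.062 m and z of spring_2_mid in the frame of tin_in below 0.026 m and horizontal distance between spring_1_mid and peg below 0.008 m and angle between spring_1_mid's own z axis and vertical below 0.15 rad))); the robot touches nothing.
It fails at once if the spring is pressed more than 4 mm past the mark (z of pointer in the frame of mark below -0.004 m and value of joint head below 0.2 rad).
It fails at once if the ram is let fly up (faster than 0.25 m/s) (velocity of joint ram below -0.25 m/s).
It fails at once if the robot leans on the tester with more than 25 N (contact force between the arm and tester above 25 N).
It fails at once if the fingers lean on the tester with more than 25 N (contact force between the fingers and tester above 25 N).
It fails at once if a bystander is moved more than 20 mm (distance of any of barrel, shift_key, brush, screwdriver, oil_can, platen_knob from where it was at the start of the episode above 0.02 m).
It also fails if it takes over 67 s, if anything falls off the work surface, if the arm or the gripper's body presses on something with over 40 N, if the wrist force passes 120 N, or if a joint passes its speed limit or range.

## Working session

There is one attempt and no reset: what is moved stays moved. The work goes in short steps, Python scripts to look and compute and a tool call to move; the robot and the scene stay as the last step left them, time stands still between calls to the robot, and variables do not carry over. Pictures are saved under pics/ and viewed, about 8 in all and at most 12, crops included, and the job is handed in when it is done.

Besides the shell and the picture viewer there is one more tool, called as a command line: name --argument value ..., lists and objects as JSON in quotes. step_arm: Moves the arm, as the interface text tells. Its arguments: {"type":"object","properties":{"increments":{"type":"array"},"newtons":{"type":"number"}},"required":["increments"]}

```bash
mkdir -p pics
cat > h.py <<'E'
from rig import env
import cv2, numpy as np, pickle
def snap(name,fn):
    d=env.get_image(name); cv2.imwrite(f'pics/{fn}.png',d['color']); pickle.dump(d,open(f'pics/{fn}.pkl','wb')); return d
def load(fn): return pickle.load(open(f'pics/{fn}.pkl','rb'))
def ray(d,u,v):
    p=cv2.undistortPoints(np.array([[[u,v]]],float),d['camera_matrix'],d['distortion'])[0,0]
    R=cv2.Rodrigues(np.array(d['rvec'],float))[0]; t=np.array(d['tvec'],float).ravel()
    o=-R.T@t; r=R.T@np.array([p[0],p[1],1]); return o,r/np.linalg.norm(r)
def atz(d,u,v,z):
    o,r=ray(d,u,v); return o+r*(z-o[2])/r[2]
def tri(L):
    A=np.zeros((3,3));b=np.zeros(3)
    for d,u,v in L:
        o,r=ray(d,u,v);P=np.eye(3)-np.outer(r,r);A+=P;b+=P@o
    x=np.linalg.solve(A,b)
    return x,[np.linalg.norm((np.eye(3)-np.outer(ray(*l)[1],ray(*l)[1]))@(x-ray(*l)[0])) for l in L]
def proj(d,P):
    return cv2.projectPoints(np.array(P,float).reshape(-1,3),np.array(d['rvec'],float),np.array(d['tvec'],float),d['camera_matrix'],d['distortion'])[0][:,0]
E
python3 - <<'E'
from h import *
a=snap('side','s0');b=snap('top','t0');c=snap('wrist','w0')
for d in (a,b,c): print(ray(d,256,192), d['camera_matrix'][0,0])
cv2.imwrite('pics/c0.png',np.vstack([np.hstack([cv2.resize(b['color'],(800,600))])]))
print(env.observe())
E
```

```text
(array([ 0.3355072 , -1.15340158,  1.29608661]), array([ 0.07344755,  0.6959934 , -0.7142819 ])) 476.0364826358402
(array([ 0.43087563, -0.04772802,  1.20747311]), array([ 0.02958455, -0.01965259, -0.99936907])) 367.41377689468584
(array([ 0.23393869, -0.5041083 ,  0.37315039]), array([-0.26885935, -0.07313631, -0.96039873])) 324.36146604652026
{'time_s': 0.15, 'q': array([-8.48744348e+01,  2.18327240e+01,  7.43720014e+01,  1.79638551e-03,
        8.38585525e+01, -1.23372278e+01]), 'qvel': array([ 0.05753462, -0.1382333 , -0.13526209,  0.06543201, -0.0074991 ,
        0.01025574]), 'joint_efforts': array([ 6.77235075e-04, -4.48626745e+01, -2.31347126e+01, -2.61639580e-04,
        3.78018856e-03, -1.87644878e-05]), 'position': array([ 0.16503144, -0.52462033,  0.40426422]), 'tool_rot': array([[ 3.00083155e-01, -9.53913044e-01, -6.76180436e-05],
       [-9.53912444e-01, -3.00083044e-01,  1.10277563e-03],
       [-1.07224309e-03, -2.66422698e-04, -9.99999390e-01]]), 'ft_force': array([-0.27805463, -0.13097402, -0.12729087]), 'wrist_torque': array([-0.01332036,  0.03469212, -0.00920793]), 'grip_width': 0.08552053468574013}
```

View pics/c0.png

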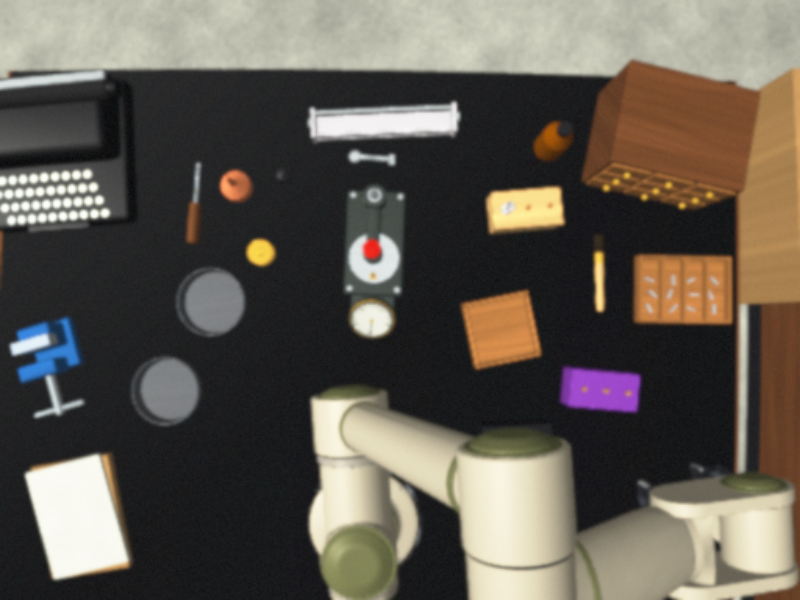

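View pics/s0.png

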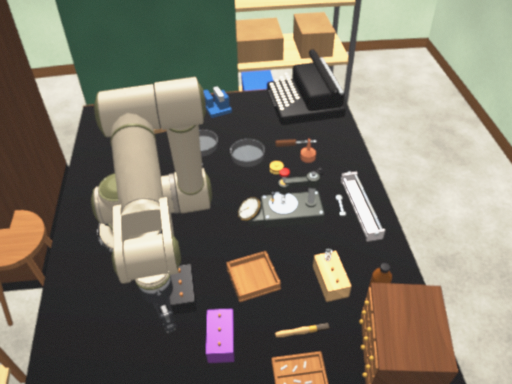

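The top view shows the tester at (374,245) with the red button at (372,250) and the dial at (372,318). The tray is at (501,330) and the right-hand tin at (211,302). The beech block is at (526,209), with a spring at its left end (508,208). In the side view the tester is at about (290,205).

Run:
```python
from h import *
t=load('t0');k=1/1.5625
for n,u,v,z in [('button',372,250,.213),('plate',374,258,.06),('columntop',375,195,.195),('dial',372,318,.06),('base bl',347,292,.045),('base br',401,293,.045),('base tl',348,193,.045),('base tr',404,195,.045),
 ('tray',501,330,.034),('tray c1',461,303,.034),('tray c2',528,291,.034),('tray c3',541,355,.034),('tray c4',474,368,.034),('tin',211,302,.034),('blk',526,209,.06)]:
  print(n,atz(t,u*k,v*k,z).round(4))
```

```text
button [ 0.5465 -0.0174  0.213 ]
plate [ 0.5482 -0.017   0.06  ]
columntop [ 0.6467 -0.0206  0.195 ]
dial [ 0.428  -0.0149  0.06  ]
base bl [0.4799 0.037  0.045 ]
base br [ 0.4795 -0.0724  0.045 ]
base tl [0.682  0.0386 0.045 ]
base tr [ 0.6796 -0.0757  0.045 ]
tray [ 0.4073 -0.2786  0.034 ]
tray c1 [ 0.4614 -0.1958  0.034 ]
tray c2 [ 0.4881 -0.3336  0.034 ]
tray c3 [ 0.3571 -0.3618  0.034 ]
tray c4 [ 0.3288 -0.2242  0.034 ]
tin [0.4557 0.3174 0.034 ]
blk [ 0.6525 -0.3221  0.06  ]
```

step_arm --increments '[{"x":-3.25,"y":-2.6},{"x":-3.25,"y":-2.6},{"x":-3.25,"y":-2.6},{"x":-3.25,"y":-2.6},{"x":-3.25,"y":-2.6},{"x":-3.25,"y":-2.6},{"x":-3.25,"y":-2.6},{"x":-3.25,"y":-2.6},{"x":-3.25,"y":-2.6},{"x":-3.25,"y":-2.6},{"x":-3.25,"y":-2.6},{"x":-3.25,"y":-2.6},{"x":-3.25,"y":-2.6}]'

```text
invalid input at $.increments[0]: expected keys x, y, z, wx, wy, wz, gripper
```

step_arm --increments '[{"wz":-0.149},{"wz":-0.149},{"wz":-0.149},{"wz":-0.149},{"wz":-0.149},{"wz":-0.149},{"wz":-0.149},{"wz":-0.149},{"wz":-0.149},{"wz":-0.149},{"wz":-0.149},{"wz":-0.149},{"wz":-0.149},{"wz":-0.149},{"wz":-0.149},{"wz":-0.149},{"wz":-0.149},{"wz":-0.149},{"wz":-0.149}]'

```text
invalid input at $.increments[0]: expected keys x, y, z, wx, wy, wz, gripper
```

step_arm --increments '[{"z":3},{"z":3},{"z":2},{"wx":-0.14},{"wx":-0.14},{"wx":-0.14},{"wx":-0.14},{"wx":-0.14},{}]'

```text
invalid input at $.increments[0]: expected keys x, y, z, wx, wy, wz, gripper
```

Run:
```python
from h import *
w=snap('wrist','w1');s=env.observe()
print(s['time_s'],s['position'],s['tool_rot'].round(3),s['q'])
cv2.imwrite('pics/w1b.png',cv2.resize(w['color'],(800,600),interpolation=cv2.INTER_CUBIC))
```

```text
0.2 [ 0.16507089 -0.52461267  0.4043486 ] [[ 0.3   -0.954 -0.   ]
 [-0.954 -0.3    0.001]
 [-0.001 -0.    -1.   ]] [-8.48700219e+01  2.18279830e+01  7.43652249e+01  8.36304241e-04
  8.38578051e+01 -1.23335485e+01]
```

View pics/w1b.png

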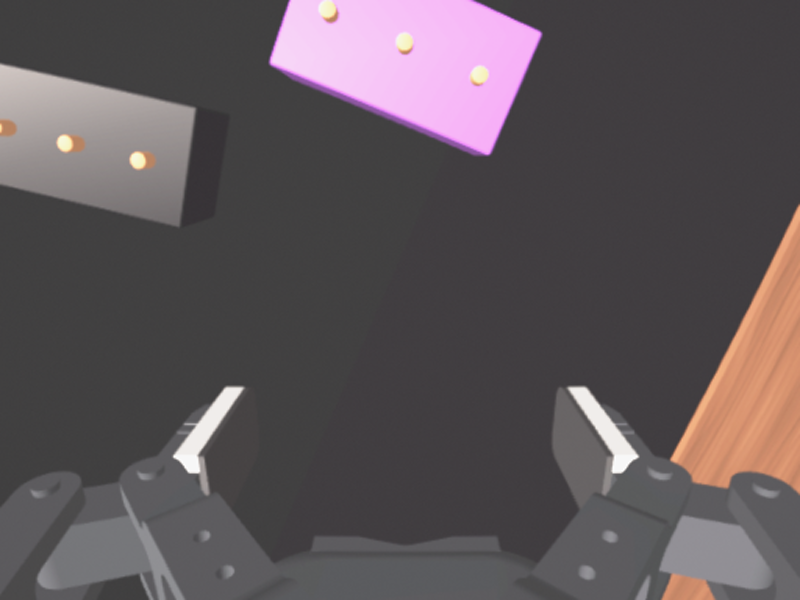

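The wrist view shows only the wrong blocks and the fingers at the bottom edge. The moves were refused because every row needs all its keys, so I'm resending them in full.

step_arm --increments '[{"x":-3.25,"y":-2.6,"z":0,"wx":0,"wy":0,"wz":0,"gripper":8.5},{"x":-3.25,"y":-2.6,"z":0,"wx":0,"wy":0,"wz":0,"gripper":8.5},{"x":-3.25,"y":-2.6,"z":0,"wx":0,"wy":0,"wz":0,"gripper":8.5},{"x":-3.25,"y":-2.6,"z":0,"wx":0,"wy":0,"wz":0,"gripper":8.5},{"x":-3.25,"y":-2.6,"z":0,"wx":0,"wy":0,"wz":0,"gripper":8.5},{"x":-3.25,"y":-2.6,"z":0,"wx":0,"wy":0,"wz":0,"gripper":8.5},{"x":-3.25,"y":-2.6,"z":0,"wx":0,"wy":0,"wz":0,"gripper":8.5},{"x":-3.25,"y":-2.6,"z":0,"wx":0,"wy":0,"wz":0,"gripper":8.5},{"x":-3.25,"y":-2.6,"z":0,"wx":0,"wy":0,"wz":0,"gripper":8.5},{"x":-3.25,"y":-2.6,"z":0,"wx":0,"wy":0,"wz":0,"gripper":8.5},{"x":-3.25,"y":-2.6,"z":0,"wx":0,"wy":0,"wz":0,"gripper":8.5},{"x":-3.25,"y":-2.6,"z":0,"wx":0,"wy":0,"wz":0,"gripper":8.5},{"x":-3.25,"y":-2.6,"z":0,"wx":0,"wy":0,"wz":0,"gripper":8.5}]'

```text
time_s: 1.5
position: [0.3608, -0.0184, 0.4049]
tool_rot: [[0.3, -0.954, 0.0], [-0.954, -0.3, -0.0], [0.0, -0.0, -1.0]]
ft_force: [0.4, -0.2, 0.2]
grip_width: 0.085
```

step_arm --increments '[{"x":0,"y":0,"z":0,"wx":0,"wy":0,"wz":-0.149,"gripper":8.5},{"x":0,"y":0,"z":0,"wx":0,"wy":0,"wz":-0.149,"gripper":8.5},{"x":0,"y":0,"z":0,"wx":0,"wy":0,"wz":-0.149,"gripper":8.5},{"x":0,"y":0,"z":0,"wx":0,"wy":0,"wz":-0.149,"gripper":8.5},{"x":0,"y":0,"z":0,"wx":0,"wy":0,"wz":-0.149,"gripper":8.5},{"x":0,"y":0,"z":0,"wx":0,"wy":0,"wz":-0.149,"gripper":8.5},{"x":0,"y":0,"z":0,"wx":0,"wy":0,"wz":-0.149,"gripper":8.5},{"x":0,"y":0,"z":0,"wx":0,"wy":0,"wz":-0.149,"gripper":8.5},{"x":0,"y":0,"z":0,"wx":0,"wy":0,"wz":-0.149,"gripper":8.5},{"x":0,"y":0,"z":0,"wx":0,"wy":0,"wz":-0.149,"gripper":8.5},{"x":0,"y":0,"z":0,"wx":0,"wy":0,"wz":-0.149,"gripper":8.5},{"x":0,"y":0,"z":0,"wx":0,"wy":0,"wz":-0.149,"gripper":8.5},{"x":0,"y":0,"z":0,"wx":0,"wy":0,"wz":-0.149,"gripper":8.5},{"x":0,"y":0,"z":0,"wx":0,"wy":0,"wz":-0.149,"gripper":8.5},{"x":0,"y":0,"z":0,"wx":0,"wy":0,"wz":-0.149,"gripper":8.5},{"x":0,"y":0,"z":0,"wx":0,"wy":0,"wz":-0.149,"gripper":8.5},{"x":0,"y":0,"z":0,"wx":0,"wy":0,"wz":-0.149,"gripper":8.5},{"x":0,"y":0,"z":0,"wx":0,"wy":0,"wz":-0.149,"gripper":8.5},{"x":0,"y":0,"z":0,"wx":0,"wy":0,"wz":-0.149,"gripper":8.5}]'

```text
time_s: 3.4
position: [0.3606, -0.0201, 0.4047]
tool_rot: [[-0.0, 1.0, -0.0], [1.0, 0.0, 0.0], [0.0, -0.0, -1.0]]
ft_force: [-0.1, 0.6, -0.5]
grip_width: 0.085
```

step_arm --increments '[{"x":0,"y":0,"z":3,"wx":0,"wy":0,"wz":0,"gripper":8.5},{"x":0,"y":0,"z":3,"wx":0,"wy":0,"wz":0,"gripper":8.5},{"x":0,"y":0,"z":2,"wx":0,"wy":0,"wz":0,"gripper":8.5},{"x":0,"y":0,"z":0,"wx":-0.14,"wy":0,"wz":0,"gripper":8.5},{"x":0,"y":0,"z":0,"wx":-0.14,"wy":0,"wz":0,"gripper":8.5},{"x":0,"y":0,"z":0,"wx":-0.14,"wy":0,"wz":0,"gripper":8.5},{"x":0,"y":0,"z":0,"wx":-0.14,"wy":0,"wz":0,"gripper":8.5},{"x":0,"y":0,"z":0,"wx":-0.14,"wy":0,"wz":0,"gripper":8.5},{"x":0,"y":0,"z":0,"wx":0,"wy":0,"wz":0,"gripper":8.5}]'

```text
time_s: 4.3
position: [0.3605, -0.0198, 0.3245]
tool_rot: [[0.003, 0.779, 0.628], [1.0, -0.005, 0.001], [0.004, 0.628, -0.779]]
ft_force: [-0.2, 0.0, 0.7]
grip_width: 0.0849
```

Run:
```python
from h import *
w=snap('wrist','w2');s=env.observe()
print(s['time_s'],s['position'],s['tool_rot'].round(3),s['q'],s['ft_force'])
cv2.imwrite('pics/w2b.png',cv2.resize(cv2.rotate(w['color'],cv2.ROTATE_180),(800,600),interpolation=cv2.INTER_CUBIC))
```

```text
4.35 [ 0.36060376 -0.01984149  0.32456246] [[ 0.003  0.781  0.625]
 [ 1.    -0.004  0.001]
 [ 0.003  0.625 -0.781]] [ -26.06975069    4.77084951  117.6690374    37.53467147   26.8604214
 -145.09924893] [ 0.49479857 -0.15700473  0.27955263]
```

View pics/w2b.png

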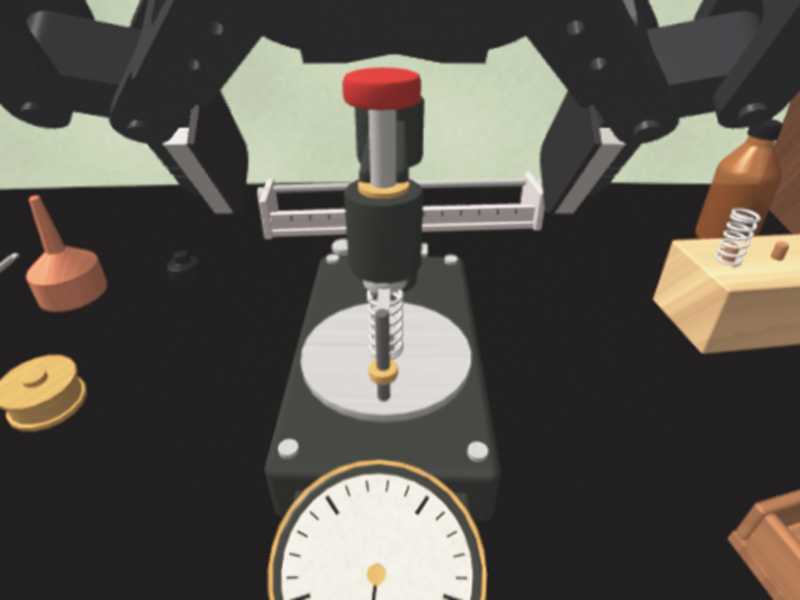

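The rotated wrist view shows the whole tester: button at (381,88), rod from (382,314) to (384,400), brass ring at (382,371), plate centred at about (386,360), and the dial below at (376,573). I'll enlarge the rod and ring.

Run:
```python
from h import *
w=load('w2');c=cv2.rotate(w['color'],cv2.ROTATE_180)
cr=c[160:280,180:320]; cv2.imwrite('pics/w2c.png',cv2.resize(cr,None,fx=5,fy=5,interpolation=cv2.INTER_CUBIC))
```

```text
(no output)
```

View pics/w2c.png

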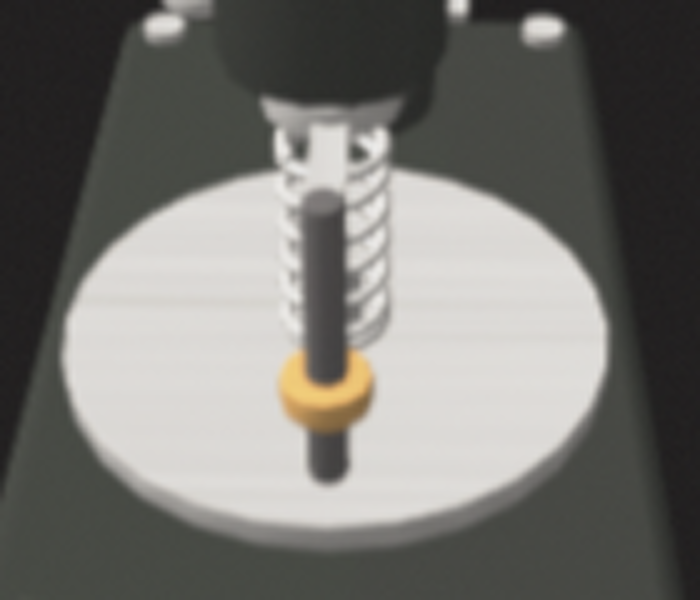

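Run:
```python
from h import *
from scipy.optimize import least_squares
w=load('w2')
def P(pts):
    q=proj(w,pts); u=511-q[:,0]; v=383-q[:,1]
    return np.c_[(u-180+.5)*5-.5,(v-160+.5)*5-.5]
a=np.linspace(0,2*np.pi,180)
def circ(x,y,z,r): return np.c_[x+r*np.cos(a),y+r*np.sin(a),0*a+z]
def ext(c): 
    q=P(c); return np.array([q[:,0].min(),q[:,0].max(),q[:,1].min(),q[:,1].max()])
obs=np.array([62,608,165,525])
f=lambda p: ext(circ(p[0],p[1],p[2],.05))-obs
r=least_squares(f,[.547,-.018,.06],diff_step=1e-3); print('plate free z',r.x,r.fun)
r=least_squares(lambda p:ext(circ(p[0],p[1],.06,.05))-obs,[.547,-.018],diff_step=1e-3); print('plate z=.06',r.x,r.fun)
# rod: fit x,y,z0(base), rodtop, ring h jointly
def m(p):
    x,y,z0,h=p
    top=ext(circ(x,y,z0+.056,.004)); bot=ext(circ(x,y,z0,.004)); rt=ext(circ(x,y,z0+h,.0075)); rb=ext(circ(x,y,z0+h-.006,.0075))
    return np.array([top[2],bot[3],rt[2],rb[3],(rt[0]+rt[1])/2])
o=np.array([187,483,347,431,327])
for z0 in (.058,.060,.062):
    r2=least_squares(lambda p:m([p[0],p[1],z0,p[2]])-o,[.51,-.018,.024],diff_step=1e-3,x_scale=[.01,.01,.01]); print(z0,r2.x,r2.fun)
    for h in (.022,.024,.026): print(h,m([r2.x[0],r2.x[1],z0,h]))
# button top in w2 & t0
print(ext(circ(*r2.x[:2],.06,.0075)))
t=load('t0')
b=(511-(381/1.5625-.18),383-(80/1.5625-.18))
print('button tri',tri([(w,*b),(t,372/1.5625,250/1.5625)]), 'plane',[atz(w,*b,z) for z in (.213,)])
cols=P([[.547,-.0174,.213]]); print(cols)
```

```text
plate free z [ 0.55206135 -0.0156792   0.05819113] [ 0.50831894 -0.51016192 -0.88435182  0.67622108]
plate z=.06 [ 0.55031205 -0.01572125] [-1.79163989  1.79023329 -3.10868461  1.23205621]
0.058 [ 0.51470685 -0.01502226  0.02126593] [-4.67776795  3.67243098 -4.20123855  4.25825412 -0.00778809]
0.022 [182.32223205 486.67243098 339.39538654 431.9000546  326.91980869]
0.024 [182.32223205 486.67243098 330.06572212 422.69147543 326.72141656]
0.026 [182.32223205 486.67243098 320.65177448 413.39561362 326.52136088]
0.06 [ 0.51244633 -0.01508759  0.0213924 ] [-6.66208794  5.34904249 -4.7525851   4.81790345 -0.01073682]
0.022 [180.33791206 488.34904249 339.39708845 433.005901   326.9286196 ]
0.024 [180.33791206 488.34904249 329.95920363 423.69219284 326.72790327]
0.026 [180.33791206 488.34904249 320.43506587 414.28912791 326.52548369]
0.062 [ 0.51018614 -0.0151529   0.02151859] [-8.69851433  7.06271084 -5.31717035  5.39118078 -0.01382942]
0.022 [178.30148567 490.06271084 339.39746606 434.13694766 326.93754225]
0.024 [178.30148567 490.06271084 329.84882423 424.71569237 326.73444638]
0.026 [178.30148567 490.06271084 320.21189003 415.20293154 326.52960613]
[283.31370304 375.17712809 447.47040454 514.99971372]
button tri (array([ 0.54679566, -0.01646618,  0.2101813 ]), [np.float64(0.0008343089046759775), np.float64(0.000834308904675981)]) plane [array([ 0.53296099, -0.01593532,  0.213     ])]
[[ 333.63904833 -565.77815332]]
```

Both the rod and ring views are usable. I'll press with the closed fingers at this same tilt, which keeps the pointer and ring in the wrist camera's view. First I go above the button.

step_arm --increments '[{"x":0,"y":1.57,"z":-1.95,"wx":0,"wy":0,"wz":0,"gripper":0},{"x":0,"y":1.57,"z":-1.95,"wx":0,"wy":0,"wz":0,"gripper":0},{"x":0,"y":0,"z":0,"wx":0,"wy":0,"wz":0,"gripper":0},{"x":0,"y":0,"z":0,"wx":0,"wy":0,"wz":0,"gripper":0},{"x":0.2,"y":2.3,"z":1.85,"wx":0,"wy":0,"wz":0,"gripper":0},{"x":0.2,"y":2.3,"z":1.85,"wx":0,"wy":0,"wz":0,"gripper":0},{"x":0,"y":2.3,"z":1.85,"wx":0,"wy":0,"wz":0,"gripper":0},{"x":0,"y":0,"z":0,"wx":0,"wy":0,"wz":0,"gripper":0},{"x":0,"y":0,"z":0,"wx":0,"wy":0,"wz":0,"gripper":0}]'

```text
time_s: 5.25
position: [0.4494, -0.0161, 0.3734]
tool_rot: [[0.002, 0.782, 0.624], [1.0, -0.004, 0.001], [0.003, 0.624, -0.782]]
ft_force: [-1.2, 0.1, -0.7]
grip_width: -0.0
```

Run:
```python
from h import *
w=snap('wrist','w3');s=env.observe()
print(s['time_s'],s['position'],s['tool_rot'].round(4),s['q'],s['ft_force'],s['grip_width'])
cv2.imwrite('pics/w3b.png',cv2.resize(cv2.rotate(w['color'],cv2.ROTATE_180),(800,600),interpolation=cv2.INTER_CUBIC))
```

```text
5.3 [ 0.44894118 -0.01606148  0.37370192] [[ 0.0023  0.7812  0.6242]
 [ 1.     -0.0038  0.0011]
 [ 0.0032  0.6242 -0.7812]] [ -19.55910756    9.36958708  101.38556901   21.90710255   34.25398031
 -123.68295772] [ 0.7272557  -0.01233567  0.41360242] -0.0002873489660203047
```

View pics/w3b.png

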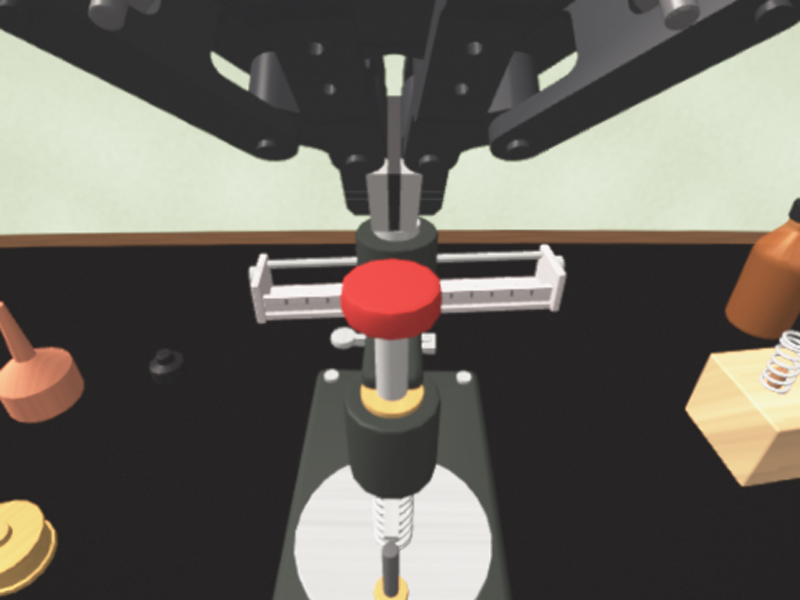

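The button top is centred at (391,285), in line with the closed tips at (394,210). The ring at (391,590) would leave the frame as I press, so I'll reduce the tilt to about 25°.

Run:
```python
from h import *
w2=load('w2');w=load('w3');t=load('t0')
def o(u,v): return 511-((u+.5)/1.5625-.5),383-((v+.5)/1.5625-.5)
a=o(391,286);b=o(381,79)
print(atz(w,*a,.213),atz(w,*a,.210))
print(tri([(w,*a),(w2,*b)]),tri([(w,*a),(t,372/1.5625,250/1.5625)]))
x=np.linspace(0,2*np.pi,90)
for bx in (.545,.549,.553):
  q=proj(w,np.c_[bx+.017*np.cos(x),-.016+.017*np.sin(x),0*x+.213]); u=(511-q[:,0]+.5)*1.5625-.5;v=(383-q[:,1]+.5)*1.5625-.5
  print(bx,u.min(),u.max(),v.min(),v.max())
```

```text
[ 0.54842148 -0.015894    0.213     ] [ 0.55287909 -0.01586202  0.21      ]
(array([ 0.55414934, -0.01566525,  0.20913571]), [np.float64(0.00018778051100061963), np.float64(0.0001877805110006219)]) (array([ 0.54633283, -0.01666842,  0.21437382]), [np.float64(0.0007599851003045214), np.float64(0.0007599851003045186)])
0.545 337.5364374076043 445.06553412504786 263.9906607404716 325.3672133624261
0.549 338.65022826545805 444.01921496717307 258.0354204288873 316.96538280793004
0.553 339.7178972764534 443.0127852193986 252.29749466788238 308.92020534780386
```

step_arm --increments '[{"x":0,"y":1.0,"z":-1.25,"wx":0.08,"wy":0,"wz":0,"gripper":0},{"x":0,"y":1.0,"z":0,"wx":0.08,"wy":0,"wz":0,"gripper":0},{"x":0,"y":1.0,"z":0.8,"wx":0.08,"wy":0,"wz":0,"gripper":0},{"x":0,"y":0,"z":0,"wx":0,"wy":0,"wz":0,"gripper":0},{"x":0,"y":0,"z":0,"wx":0,"wy":0,"wz":0,"gripper":0}]'

```text
time_s: 5.8
position: [0.4696, -0.0162, 0.394]
tool_rot: [[0.002, 0.906, 0.424], [1.0, -0.003, 0.002], [0.003, 0.424, -0.906]]
ft_force: [1.0, 0.0, 0.7]
grip_width: -0.0001
```

step_arm --increments '[{"x":0,"y":0.6,"z":0.66,"wx":0,"wy":0,"wz":0,"gripper":0},{"x":0,"y":0.6,"z":0.67,"wx":0,"wy":0,"wz":0,"gripper":0},{"x":0,"y":-0.085,"z":0.181,"wx":0,"wy":0,"wz":0,"gripper":0},{"x":0,"y":-0.085,"z":0.181,"wx":0,"wy":0,"wz":0,"gripper":0},{"x":0,"y":0,"z":0,"wx":0,"wy":0,"wz":0,"gripper":0},{"x":0,"y":0,"z":0,"wx":0,"wy":0,"wz":0,"gripper":0}]'

```text
time_s: 6.4
position: [0.4867, -0.0163, 0.3835]
tool_rot: [[0.002, 0.906, 0.424], [1.0, -0.003, 0.001], [0.003, 0.424, -0.906]]
ft_force: [0.8, 1.1, -0.2]
grip_width: -0.0
```

step_arm --increments '[{"x":0,"y":-0.042,"z":0.0905,"wx":0,"wy":0,"wz":0,"gripper":0},{"x":0,"y":-0.042,"z":0.0905,"wx":0,"wy":0,"wz":0,"gripper":0},{"x":0,"y":0,"z":0,"wx":0,"wy":0,"wz":0,"gripper":0}]'

```text
time_s: 6.7
position: [0.4867, -0.0163, 0.3814]
tool_rot: [[0.002, 0.906, 0.424], [1.0, -0.003, 0.001], [0.003, 0.424, -0.906]]
ft_force: [-0.2, -0.5, 0.3]
grip_width: -0.0001
```

step_arm --increments '[{"x":0,"y":-0.042,"z":0.0905,"wx":0,"wy":0,"wz":0,"gripper":0},{"x":0,"y":-0.042,"z":0.0905,"wx":0,"wy":0,"wz":0,"gripper":0},{"x":0,"y":0,"z":0,"wx":0,"wy":0,"wz":0,"gripper":0}]'

```text
time_s: 7.0
position: [0.4868, -0.0163, 0.3793]
tool_rot: [[0.002, 0.906, 0.423], [1.0, -0.003, 0.001], [0.003, 0.423, -0.906]]
ft_force: [-0.2, 0.2, -0.3]
grip_width: 0.0
```

step_arm --increments '[{"x":0,"y":-0.042,"z":0.0905,"wx":0,"wy":0,"wz":0,"gripper":0},{"x":0,"y":-0.042,"z":0.0905,"wx":0,"wy":0,"wz":0,"gripper":0},{"x":0,"y":0,"z":0,"wx":0,"wy":0,"wz":0,"gripper":0}]'

```text
time_s: 7.3
position: [0.4868, -0.0163, 0.3773]
tool_rot: [[0.002, 0.906, 0.423], [1.0, -0.003, 0.002], [0.003, 0.423, -0.906]]
ft_force: [-0.5, -0.3, -0.7]
grip_width: 0.0002
```

step_arm --increments '[{"x":0,"y":-0.042,"z":0.0905,"wx":0,"wy":0,"wz":0,"gripper":0},{"x":0,"y":-0.042,"z":0.0905,"wx":0,"wy":0,"wz":0,"gripper":0},{"x":0,"y":0,"z":0,"wx":0,"wy":0,"wz":0,"gripper":0}]'

```text
time_s: 7.6
position: [0.4868, -0.0163, 0.3753]
tool_rot: [[0.002, 0.906, 0.424], [1.0, -0.003, 0.002], [0.003, 0.424, -0.906]]
ft_force: [-0.6, -0.3, -0.2]
grip_width: 0.0
```

step_arm --increments '[{"x":0,"y":-0.042,"z":0.0905,"wx":0,"wy":0,"wz":0,"gripper":0},{"x":0,"y":0,"z":0,"wx":0,"wy":0,"wz":0,"gripper":0}]'

```text
time_s: 7.8
position: [0.4868, -0.0163, 0.3744]
tool_rot: [[0.002, 0.906, 0.424], [1.0, -0.003, 0.001], [0.003, 0.424, -0.906]]
ft_force: [-0.4, -0.1, -0.3]
grip_width: 0.0001
```

step_arm --increments '[{"x":0,"y":-0.042,"z":0.0905,"wx":0,"wy":0,"wz":0,"gripper":0},{"x":0,"y":0,"z":0,"wx":0,"wy":0,"wz":0,"gripper":0}]'

```text
time_s: 8.0
position: [0.4868, -0.0163, 0.3735]
tool_rot: [[0.002, 0.906, 0.424], [1.0, -0.003, 0.001], [0.003, 0.424, -0.906]]
ft_force: [0.1, 0.9, 1.0]
grip_width: 0.0003
```

step_arm --increments '[{"x":0,"y":-0.042,"z":0.0905,"wx":0,"wy":0,"wz":0,"gripper":0},{"x":0,"y":0,"z":0,"wx":0,"wy":0,"wz":0,"gripper":0}]'

```text
time_s: 8.2
position: [0.4869, -0.0163, 0.3726]
tool_rot: [[0.003, 0.906, 0.424], [1.0, -0.003, 0.001], [0.003, 0.424, -0.906]]
ft_force: [0.1, 0.1, 1.4]
grip_width: 0.0001
```

step_arm --increments '[{"x":0,"y":-0.042,"z":0.0905,"wx":0,"wy":0,"wz":0,"gripper":0},{"x":0,"y":0,"z":0,"wx":0,"wy":0,"wz":0,"gripper":0}]'

```text
time_s: 8.4
position: [0.4869, -0.0163, 0.3715]
tool_rot: [[0.002, 0.906, 0.424], [1.0, -0.003, 0.001], [0.003, 0.424, -0.906]]
ft_force: [0.0, 0.2, 1.0]
grip_width: 0.0001
```

step_arm --increments '[{"x":0,"y":-0.042,"z":0.0905,"wx":0,"wy":0,"wz":0,"gripper":0},{"x":0,"y":0,"z":0,"wx":0,"wy":0,"wz":0,"gripper":0}]'

```text
time_s: 8.6
position: [0.4869, -0.0163, 0.3705]
tool_rot: [[0.002, 0.906, 0.424], [1.0, -0.003, 0.001], [0.003, 0.424, -0.906]]
ft_force: [0.2, -0.2, 1.0]
grip_width: 0.0003
```

step_arm --increments '[{"x":0,"y":-0.042,"z":0.0905,"wx":0,"wy":0,"wz":0,"gripper":0},{"x":0,"y":0,"z":0,"wx":0,"wy":0,"wz":0,"gripper":0}]'

```text
time_s: 8.8
position: [0.4869, -0.0163, 0.3694]
tool_rot: [[0.002, 0.906, 0.424], [1.0, -0.003, 0.001], [0.003, 0.424, -0.906]]
ft_force: [1.0, -0.2, 1.7]
grip_width: 0.0003
```

step_arm --increments '[{"x":0,"y":-0.042,"z":0.0905,"wx":0,"wy":0,"wz":0,"gripper":0},{"x":0,"y":-0.042,"z":0.0905,"wx":0,"wy":0,"wz":0,"gripper":0},{"x":0,"y":0,"z":0,"wx":0,"wy":0,"wz":0,"gripper":0}]'

```text
time_s: 9.1
position: [0.4869, -0.0163, 0.3674]
tool_rot: [[0.003, 0.906, 0.424], [1.0, -0.003, 0.001], [0.003, 0.424, -0.906]]
ft_force: [0.3, 0.6, 2.6]
grip_width: 0.0001
```

step_arm --increments '[{"x":0,"y":-0.042,"z":0.0905,"wx":0,"wy":0,"wz":0,"gripper":0},{"x":0,"y":-0.042,"z":0.0905,"wx":0,"wy":0,"wz":0,"gripper":0},{"x":0,"y":0,"z":0,"wx":0,"wy":0,"wz":0,"gripper":0}]'

```text
time_s: 9.4
position: [0.4869, -0.0163, 0.3654]
tool_rot: [[0.003, 0.906, 0.424], [1.0, -0.003, 0.001], [0.003, 0.424, -0.906]]
ft_force: [0.3, 0.4, 2.3]
grip_width: -0.0001
```

step_arm --increments '[{"x":0,"y":-0.042,"z":0.0905,"wx":0,"wy":0,"wz":0,"gripper":0},{"x":0,"y":-0.042,"z":0.0905,"wx":0,"wy":0,"wz":0,"gripper":0},{"x":0,"y":0,"z":0,"wx":0,"wy":0,"wz":0,"gripper":0}]'

```text
time_s: 9.7
position: [0.4869, -0.0163, 0.3634]
tool_rot: [[0.002, 0.906, 0.424], [1.0, -0.003, 0.001], [0.003, 0.424, -0.906]]
ft_force: [-0.2, 0.4, 3.8]
grip_width: 0.0
```

step_arm --increments '[{"x":0,"y":-0.042,"z":0.0905,"wx":0,"wy":0,"wz":0,"gripper":0},{"x":0,"y":-0.042,"z":0.0905,"wx":0,"wy":0,"wz":0,"gripper":0},{"x":0,"y":0,"z":0,"wx":0,"wy":0,"wz":0,"gripper":0}]'

```text
time_s: 10.0
position: [0.4869, -0.0163, 0.3615]
tool_rot: [[0.002, 0.906, 0.424], [1.0, -0.003, 0.001], [0.003, 0.424, -0.906]]
ft_force: [-0.4, -0.6, 3.5]
grip_width: 0.0001
```

step_arm --increments '[{"x":0,"y":-0.042,"z":0.0905,"wx":0,"wy":0,"wz":0,"gripper":0},{"x":0,"y":-0.042,"z":0.0905,"wx":0,"wy":0,"wz":0,"gripper":0},{"x":0,"y":0,"z":0,"wx":0,"wy":0,"wz":0,"gripper":0}]'

```text
time_s: 10.3
position: [0.4869, -0.0163, 0.3595]
tool_rot: [[0.002, 0.906, 0.424], [1.0, -0.003, 0.001], [0.003, 0.424, -0.906]]
ft_force: [-0.3, -0.2, 4.5]
grip_width: 0.0001
```

Run:
```python
from h import *
w=snap('wrist','w4');s=env.observe()
print(s['time_s'],s['position'],s['ft_force'])
cv2.imwrite('pics/w4b.png',cv2.resize(cv2.rotate(w['color'],cv2.ROTATE_180),(800,600),interpolation=cv2.INTER_CUBIC))
```

```text
10.35 [ 0.48689055 -0.01625868  0.35951639] [-0.63507979 -0.87359425  4.2117013 ]
```

View pics/w4b.png

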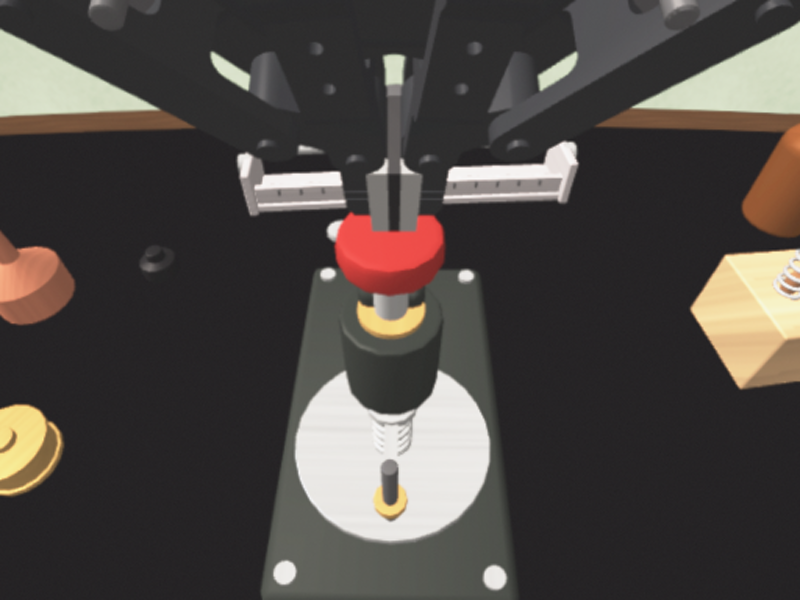

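The tip sits on the red button at (391,240), with the ring at (390,499) and the pointer still hidden under the nose. The force, 4.3 N at about 14 mm down, points to the tired spring. I'll press on in small steps.

step_arm --increments '[{"x":0,"y":-0.042,"z":0.0905,"wx":0,"wy":0,"wz":0,"gripper":0},{"x":0,"y":-0.042,"z":0.0905,"wx":0,"wy":0,"wz":0,"gripper":0},{"x":0,"y":-0.042,"z":0.0905,"wx":0,"wy":0,"wz":0,"gripper":0},{"x":0,"y":-0.042,"z":0.0905,"wx":0,"wy":0,"wz":0,"gripper":0},{"x":0,"y":0,"z":0,"wx":0,"wy":0,"wz":0,"gripper":0}]'

```text
time_s: 10.85
position: [0.4869, -0.0163, 0.3556]
tool_rot: [[0.002, 0.906, 0.424], [1.0, -0.003, 0.001], [0.003, 0.424, -0.906]]
ft_force: [-1.2, -0.5, 5.1]
grip_width: 0.0001
```

step_arm --increments '[{"x":0,"y":-0.042,"z":0.0905,"wx":0,"wy":0,"wz":0,"gripper":0},{"x":0,"y":-0.042,"z":0.0905,"wx":0,"wy":0,"wz":0,"gripper":0},{"x":0,"y":-0.042,"z":0.0905,"wx":0,"wy":0,"wz":0,"gripper":0},{"x":0,"y":-0.042,"z":0.0905,"wx":0,"wy":0,"wz":0,"gripper":0},{"x":0,"y":0,"z":0,"wx":0,"wy":0,"wz":0,"gripper":0}]'

```text
time_s: 11.35
position: [0.4869, -0.0162, 0.3517]
tool_rot: [[0.002, 0.906, 0.424], [1.0, -0.003, 0.001], [0.003, 0.424, -0.906]]
ft_force: [-2.5, -1.3, 6.3]
grip_width: -0.0004
```

Run:
```python
from h import *
s=env.observe();w=snap('wrist','w5')
print(s['time_s'],s['position'],s['ft_force'])
c=cv2.rotate(w['color'],cv2.ROTATE_180)
a=cv2.rotate(load('w4')['color'],cv2.ROTATE_180)
cr=lambda i:cv2.resize(i[200:340,210:290],None,fx=4.2,fy=4.2,interpolation=cv2.INTER_CUBIC)
cv2.imwrite('pics/w5b.png',np.hstack([cr(a),cr(c)]))
```

```text
11.35 [ 0.48689352 -0.01624078  0.35172266] [-2.47379197 -1.26607237  6.30507232]
```

View pics/w5b.png

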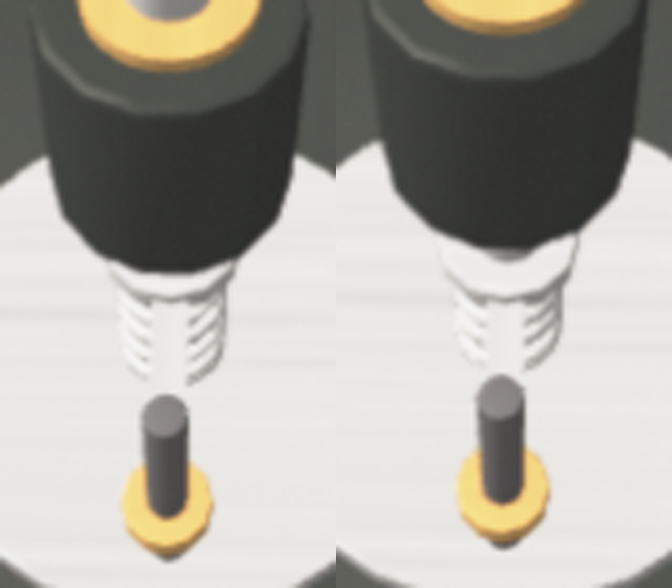

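The strip of the pointer is pale against the plate and its tip hides behind the rod top at about (500,380). The ring is at (503,495). Next I press about 4 mm further, then view it contrast-stretched with projected predictions.

step_arm --increments '[{"x":0,"y":-0.042,"z":0.0905,"wx":0,"wy":0,"wz":0,"gripper":0},{"x":0,"y":-0.042,"z":0.0905,"wx":0,"wy":0,"wz":0,"gripper":0},{"x":0,"y":-0.042,"z":0.0905,"wx":0,"wy":0,"wz":0,"gripper":0},{"x":0,"y":-0.042,"z":0.0905,"wx":0,"wy":0,"wz":0,"gripper":0},{"x":0,"y":0,"z":0,"wx":0,"wy":0,"wz":0,"gripper":0}]'

```text
time_s: 11.9
position: [0.4869, -0.0162, 0.3478]
tool_rot: [[0.002, 0.905, 0.424], [1.0, -0.003, 0.001], [0.002, 0.424, -0.905]]
ft_force: [-2.9, 0.1, 8.3]
grip_width: -0.0001
```

Run:
```python
from h import *
f=[]
for i in range(3):
    f.append(env.observe()['ft_force']); w=snap('wrist','w6'); 
s=env.observe()
print(s['time_s'],s['position'],np.mean(f,0))
cv2.imwrite('pics/w6full.png',w['color'])
c=cv2.rotate(w['color'],cv2.ROTATE_180)
X0,Y0,W,H,K=225,245,52,80,7
cr=lambda i:cv2.resize(i[Y0:Y0+H,X0:X0+W],None,fx=K,fy=K,interpolation=cv2.INTER_CUBIC)
a=cr(c); e=np.clip((a.astype(float)-170)*3,0,255).astype(np.uint8)
cv2.imwrite('pics/w6b.png',np.hstack([a,e]))
def P(pts):
    q=proj(w,pts); return np.c_[(511-q[:,0]-X0+.5)*K-.5,(383-q[:,1]-Y0+.5)*K-.5]
sx,sy=.5495,-.0155
for F in (5.,):
  zp=.06-.0005*F
  print('rodtop',P([[sx-.038,sy,zp+.056]]).round(0),'rodbase',P([[sx-.038,sy,zp]]).round(0))
  for h in (.021,.022,.023,.024,.026): print('ring h',h,'back',P([[sx-.0305,sy,zp+h]]).round(0),'front low',P([[sx-.0455,sy,zp+h-.006]]).round(0),'side',P([[sx-.038,sy-.0075,zp+h]]).round(0))
  for p in (.02,.022,.024,.026,.028): print('ptr',p,'tip',P([[sx-.03,sy,zp+p]]).round(0),'footfront',P([[sx-.012,sy,zp+p]]).round(0),'foot side',P([[sx,sy-.012,zp+p]]).round(0))
```

```text
12.05 [ 0.48689805 -0.01623609  0.34789651] [-2.20475673 -0.30819621  7.83946751]
rodtop [[174. 346.]] rodbase [[179. 576.]]
ring h 0.021 back [[177. 423.]] front low [[178. 604.]] side [[258. 501.]]
ring h 0.022 back [[177. 419.]] front low [[178. 601.]] side [[258. 497.]]
ring h 0.023 back [[177. 415.]] front low [[177. 597.]] side [[259. 493.]]
ring h 0.024 back [[177. 410.]] front low [[177. 594.]] side [[259. 489.]]
ring h 0.026 back [[177. 402.]] front low [[177. 586.]] side [[259. 481.]]
ptr 0.02 tip [[178. 422.]] footfront [[178. 247.]] foot side [[294. 140.]]
ptr 0.022 tip [[177. 414.]] footfront [[178. 238.]] foot side [[295. 130.]]
ptr 0.024 tip [[177. 405.]] footfront [[178. 229.]] foot side [[295. 121.]]
ptr 0.026 tip [[177. 397.]] footfront [[177. 220.]] foot side [[296. 111.]]
ptr 0.028 tip [[177. 388.]] footfront [[177. 211.]] foot side [[297. 101.]]
```

View pics/w6b.png

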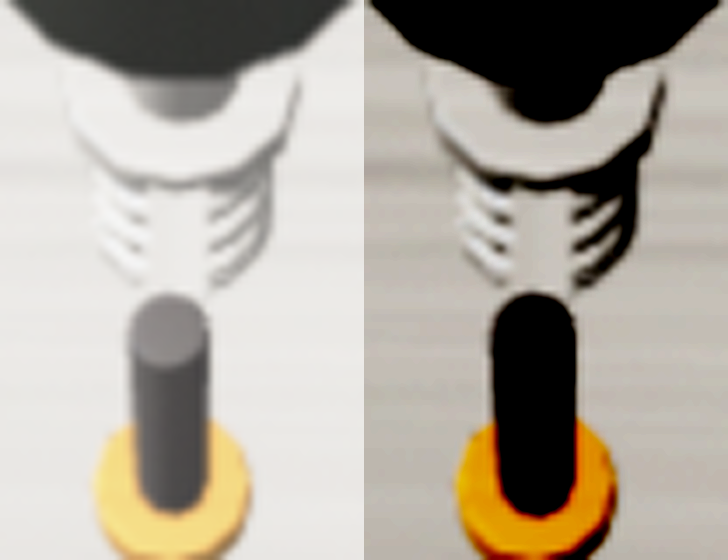

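The foot's front lower edge shows at v≈185 and the rod top centre at v≈331. Taking the projection at face value, the pointer is higher than I reckoned from the travel. I'll cross-check with the button's outline in the pictures.

Run:
```python
from h import *
a=np.linspace(0,2*np.pi,180)
def U(w,p):
    q=proj(w,p); return np.c_[511-q[:,0],383-q[:,1]]
def circ(x,y,z,r): return np.c_[x+r*np.cos(a),y+r*np.sin(a),0*a+z]
sx,sy=.5495,-.0155
for n in ('w2','w3','w4','w5','w6'):
    w=load(n); c=cv2.rotate(w['color'],cv2.ROTATE_180)
    hsv=cv2.cvtColor(c,cv2.COLOR_BGR2HSV)
    m=(((hsv[...,0]<6)|(hsv[...,0]>174))&(hsv[...,1]>170)&(hsv[...,2]>60)).astype(np.uint8)
    k,l,st,ce=cv2.connectedComponentsWithStats(m); i=1+st[1:,4].argmax(); x,y,W,H,A=st[i]
    print(n,'blob u',x-.5,x+W-.5,'v',y-.5,y+H-.5, 'camz',ray(w,256,192)[0].round(4))
    for s in ((0,) if n in('w2','w3') else (8,14,20,26)):
        q=np.vstack([U(w,circ(sx,sy,.213-s/1000,.017)),U(w,circ(sx,sy,.201-s/1000,.017))])
        print('   s',s,'u',q[:,0].min().round(1),q[:,0].max().round(1),'v',q[:,1].min().round(1),q[:,1].max().round(1))
    # brass mark ring
    g=((hsv[...,0]>12)&(hsv[...,0]<28)&(hsv[...,1]>90)&(hsv[...,2]>120)).astype(np.uint8)
    k,l,st,ce=cv2.connectedComponentsWithStats(g)
    for i in range(1,k):
        if st[i,4]>40 and 215<ce[i,0]<285: print('   brass',st[i])
    zp=.058 if n in('w4','w5','w6') else .06
    for h in (.022,.024):
        q=np.vstack([U(w,circ(sx-.038,sy,zp+h,.0075)),U(w,circ(sx-.038,sy,zp+h-.006,.0075))]);print('   ring',h,q.min(0).round(1),q.max(0).round(1))
```

```text
w2 blob u 219.5 267.5 v 43.5 68.5 camz [ 0.3242 -0.0205  0.2552]
   s 0 u 217.4 269.5 v 40.9 71.1
   brass [229 116  33  11 244]
   brass [236 230  18  16 186]
   brass [171 294 141  90 879]
   brass [235 361  12  14 122]
   ring 0.022 [235.9 228.3] [255.1 247.1]
   ring 0.024 [235.8 226.4] [255.1 245.2]
w3 blob u 218.5 280.5 v 165.5 215.5 camz [ 0.4128 -0.0169  0.3043]
   s 0 u 215.6 282.9 v 164.5 221.7
   brass [230 246  42  22 529]
   brass [240 369  21  15 163]
   ring 0.022 [239.2 368. ] [261.9 395. ]
   ring 0.024 [239.1 366.6] [262.  393.7]
w4 blob u 214.5 283.5 v 135.5 187.5 camz [ 0.4352 -0.0171  0.3009]
   s 8 u 211.0 285.8 v 118.0 185.8
   s 14 u 212.2 284.8 v 127.7 194.5
   s 20 u 213.4 283.9 v 137.0 202.7
   s 26 u 214.5 283.1 v 145.8 210.4
   brass [228 193  45  24 613]
   brass [240 311  21  21 252]
   ring 0.022 [238.9 310.3] [261.2 335.4]
   ring 0.024 [238.8 309.2] [261.2 334.5]
w5 blob u 214.5 283.5 v 135.5 187.5 camz [ 0.4353 -0.0171  0.2931]
   s 8 u 209.3 287.1 v 104.7 173.8
   s 14 u 210.6 286.1 v 115.2 183.3
   s 20 u 211.9 285.1 v 125.1 192.1
   s 26 u 213.0 284.2 v 134.5 200.5
   brass [227 184  46  24 645]
   brass [239 307  22  22 270]
   ring 0.022 [238.5 306.2] [261.4 331.9]
   ring 0.024 [238.4 305.1] [261.5 330.9]
w6 blob u 214.5 283.5 v 136.5 187.5 camz [ 0.4353 -0.0171  0.2893]
   s 8 u 208.4 287.8 v 97.8 167.6
   s 14 u 209.8 286.8 v 108.6 177.4
   s 20 u 211.1 285.8 v 118.9 186.6
   s 26 u 212.3 284.8 v 128.6 195.3
   brass [227 182  47  22 580]
   brass [239 305  22  23 275]
   ring 0.022 [238.3 304.1] [261.5 330.1]
   ring 0.024 [238.2 302.9] [261.6 329.1]
```

Run:
```python
from h import *
a=np.linspace(0,2*np.pi,180)
def circ(x,y,z,r): return np.c_[x+r*np.cos(a),y+r*np.sin(a),0*a+z]
sx,sy=.5495,-.0155
for n,X0,Y0,K,zp,ps in (('w2',180,160,5,.06,(44,48,50)),('w4',210,200,4.2,.0588,(32,34,36,38,40)),('w5',210,200,4.2,.0578,(24,26,28,30,32)),('w6',225,245,7,.0573,(22,24,26,28,30))):
    w=load(n)
    def P(p):
        q=proj(w,p); return np.c_[(511-q[:,0]-X0+.5)*K-.5,(383-q[:,1]-Y0+.5)*K-.5]
    e=lambda c:(P(c)[:,0].min().round(),P(c)[:,0].max().round(),P(c)[:,1].min().round(),P(c)[:,1].max().round())
    print(n,'rodtop',e(circ(sx-.038,sy,zp+.056,.004)),'nose bottom',e(circ(sx,sy,.118,.019)),'nose top',e(circ(sx,sy,.161,.019)),'plate',e(circ(sx,sy,zp,.05)))
    for p in ps: print('  p',p,'foot under',e(circ(sx,sy,zp+p/1000,.012)),'tip',P([[sx-.03,sy,zp+p/1000]]).round())
```

```text
w2 rodtop (np.float64(298.0), np.float64(354.0), np.float64(184.0), np.float64(217.0)) nose bottom (np.float64(212.0), np.float64(447.0), np.float64(-7.0), np.float64(116.0)) nose top (np.float64(196.0), np.float64(454.0), np.float64(-245.0), np.float64(-144.0)) plate (np.float64(58.0), np.float64(609.0), np.float64(164.0), np.float64(530.0))
  p 44 foot under (np.float64(259.0), np.float64(402.0), np.float64(84.0), np.float64(164.0)) tip [[328. 232.]]
  p 48 foot under (np.float64(258.0), np.float64(403.0), np.float64(64.0), np.float64(144.0)) tip [[328. 211.]]
  p 50 foot under (np.float64(257.0), np.float64(403.0), np.float64(54.0), np.float64(133.0)) tip [[327. 201.]]
w4 rodtop (np.float64(140.0), np.float64(197.0), np.float64(398.0), np.float64(453.0)) nose bottom (np.float64(47.0), np.float64(290.0), np.float64(84.0), np.float64(292.0)) nose top (np.float64(23.0), np.float64(310.0), np.float64(-96.0), np.float64(128.0)) plate (np.float64(-94.0), np.float64(436.0), np.float64(130.0), np.float64(626.0))
  p 32 foot under (np.float64(100.0), np.float64(240.0), np.float64(206.0), n
[... 1593 characters left out ...]
, np.float64(423.0), np.float64(-571.0), np.float64(-194.0)) plate (np.float64(-276.0), np.float64(634.0), np.float64(-142.0), np.float64(701.0))
  p 22 foot under (np.float64(61.0), np.float64(295.0), np.float64(30.0), np.float64(239.0)) tip [[177. 414.]]
  p 24 foot under (np.float64(61.0), np.float64(295.0), np.float64(21.0), np.float64(230.0)) tip [[177. 406.]]
  p 26 foot under (np.float64(60.0), np.float64(296.0), np.float64(11.0), np.float64(221.0)) tip [[177. 398.]]
  p 28 foot under (np.float64(59.0), np.float64(297.0), np.float64(0.0), np.float64(211.0)) tip [[177. 389.]]
  p 30 foot under (np.float64(58.0), np.float64(297.0), np.float64(-10.0), np.float64(202.0)) tip [[177. 381.]]
```

Calibrating the foot edge against the fixed nose gives s≈24.5 mm, with the pointer about 26 mm above the plate; the button outline agrees. The rod is really 6 mm thick, and with that the ring edge comes to about 22 mm. I'll go down in two short stages and hold at each.

step_arm --increments '[{"x":0,"y":-0.042,"z":0.0905,"wx":0,"wy":0,"wz":0,"gripper":0},{"x":0,"y":-0.042,"z":0.0905,"wx":0,"wy":0,"wz":0,"gripper":0},{"x":0,"y":-0.042,"z":0.0905,"wx":0,"wy":0,"wz":0,"gripper":0},{"x":0,"y":0,"z":0,"wx":0,"wy":0,"wz":0,"gripper":0},{"x":0,"y":0,"z":0,"wx":0,"wy":0,"wz":0,"gripper":0},{"x":0,"y":0,"z":0,"wx":0,"wy":0,"wz":0,"gripper":0},{"x":0,"y":0,"z":0,"wx":0,"wy":0,"wz":0,"gripper":0},{"x":0,"y":0,"z":0,"wx":0,"wy":0,"wz":0,"gripper":0},{"x":0,"y":0,"z":0,"wx":0,"wy":0,"wz":0,"gripper":0},{"x":0,"y":0,"z":0,"wx":0,"wy":0,"wz":0,"gripper":0},{"x":0,"y":0,"z":0,"wx":0,"wy":0,"wz":0,"gripper":0},{"x":0,"y":0,"z":0,"wx":0,"wy":0,"wz":0,"gripper":0},{"x":0,"y":0,"z":0,"wx":0,"wy":0,"wz":0,"gripper":0}]'

```text
time_s: 13.35
position: [0.4869, -0.0162, 0.345]
tool_rot: [[0.002, 0.905, 0.425], [1.0, -0.003, 0.001], [0.002, 0.425, -0.905]]
ft_force: [-2.9, -0.8, 8.4]
grip_width: -0.0001
```

step_arm --increments '[{"x":0,"y":-0.042,"z":0.0905,"wx":0,"wy":0,"wz":0,"gripper":0},{"x":0,"y":0,"z":0,"wx":0,"wy":0,"wz":0,"gripper":0},{"x":0,"y":0,"z":0,"wx":0,"wy":0,"wz":0,"gripper":0},{"x":0,"y":0,"z":0,"wx":0,"wy":0,"wz":0,"gripper":0},{"x":0,"y":0,"z":0,"wx":0,"wy":0,"wz":0,"gripper":0},{"x":0,"y":0,"z":0,"wx":0,"wy":0,"wz":0,"gripper":0},{"x":0,"y":0,"z":0,"wx":0,"wy":0,"wz":0,"gripper":0},{"x":0,"y":0,"z":0,"wx":0,"wy":0,"wz":0,"gripper":0},{"x":0,"y":0,"z":0,"wx":0,"wy":0,"wz":0,"gripper":0},{"x":0,"y":0,"z":0,"wx":0,"wy":0,"wz":0,"gripper":0}]'

```text
time_s: 14.35
position: [0.4869, -0.0162, 0.344]
tool_rot: [[0.002, 0.905, 0.425], [1.0, -0.003, 0.001], [0.002, 0.425, -0.905]]
ft_force: [-2.8, -0.5, 9.4]
grip_width: -0.0002
```

Run:
```python
from h import *
f=[]
t=snap('top','t7');sd=snap('side','s7')
for i in range(3):
    f.append(env.observe()['ft_force']); w=snap('wrist','w7'); 
s=env.observe()
print(s['time_s'],s['position'],np.mean(f,0))
c=cv2.rotate(w['color'],cv2.ROTATE_180)
a=cv2.resize(c[235:335,215:285],None,fx=5,fy=5,interpolation=cv2.INTER_CUBIC)
q=proj(t,[[.428,-.015,.05]])[0].astype(int); q2=proj(sd,[[.428,-.015,.05]])[0].astype(int)
z=lambda d,q:cv2.resize(d['color'][q[1]-22:q[1]+22,q[0]-22:q[0]+22],(250,250),interpolation=cv2.INTER_CUBIC)
cv2.imwrite('pics/w7b.png',np.hstack([a,np.vstack([z(t,q),z(sd,q2)])]))
```

```text
14.6 [ 0.48687319 -0.01621158  0.34405205] [-3.2385745  -0.38083525  8.63675494]
```

View pics/w7b.png

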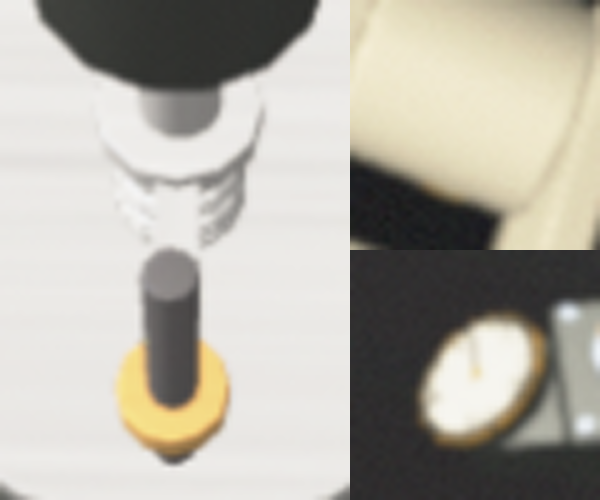

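The pointer strip runs down behind the rod's top (170,270) and the ring is at (173,395). The side view of the dial, lower right, shows the hand pointing up and slightly towards the worker, about 6 N. The force sensor also gives about 6 N, so the spring is tired and goes in the tin. One more brief hold 0.8 mm lower, then a slow release.

step_arm --increments '[{"x":0,"y":-0.034,"z":0.0725,"wx":0,"wy":0,"wz":0,"gripper":0},{"x":0,"y":0,"z":0,"wx":0,"wy":0,"wz":0,"gripper":0},{"x":0,"y":0,"z":0,"wx":0,"wy":0,"wz":0,"gripper":0},{"x":0,"y":0,"z":0,"wx":0,"wy":0,"wz":0,"gripper":0},{"x":0,"y":0,"z":0,"wx":0,"wy":0,"wz":0,"gripper":0},{"x":0,"y":0,"z":0,"wx":0,"wy":0,"wz":0,"gripper":0},{"x":0,"y":0,"z":0,"wx":0,"wy":0,"wz":0,"gripper":0},{"x":0,"y":0,"z":0,"wx":0,"wy":0,"wz":0,"gripper":0},{"x":0,"y":0,"z":0,"wx":0,"wy":0,"wz":0,"gripper":0},{"x":0,"y":0,"z":0,"wx":0,"wy":0,"wz":0,"gripper":0}]'

```text
time_s: 15.6
position: [0.4869, -0.0162, 0.3433]
tool_rot: [[0.002, 0.905, 0.425], [1.0, -0.003, 0.001], [0.002, 0.425, -0.905]]
ft_force: [-2.1, -0.7, 8.6]
grip_width: 0.0001
```

step_arm --increments '[{"x":0,"y":0.127,"z":-0.272,"wx":0,"wy":0,"wz":0,"gripper":0},{"x":0,"y":0.127,"z":-0.272,"wx":0,"wy":0,"wz":0,"gripper":0},{"x":0,"y":0.127,"z":-0.272,"wx":0,"wy":0,"wz":0,"gripper":0},{"x":0,"y":0.127,"z":-0.272,"wx":0,"wy":0,"wz":0,"gripper":0},{"x":0,"y":0.127,"z":-0.272,"wx":0,"wy":0,"wz":0,"gripper":0},{"x":0,"y":0.127,"z":-0.272,"wx":0,"wy":0,"wz":0,"gripper":0},{"x":0,"y":0.127,"z":-0.272,"wx":0,"wy":0,"wz":0,"gripper":0},{"x":0,"y":0.127,"z":-0.272,"wx":0,"wy":0,"wz":0,"gripper":0},{"x":0,"y":0.127,"z":-0.272,"wx":0,"wy":0,"wz":0,"gripper":0},{"x":0,"y":0.127,"z":-0.272,"wx":0,"wy":0,"wz":0,"gripper":0},{"x":0,"y":0.127,"z":-0.272,"wx":0,"wy":0,"wz":0,"gripper":0},{"x":0,"y":0.127,"z":-0.272,"wx":0,"wy":0,"wz":0,"gripper":0},{"x":0,"y":0.127,"z":-0.272,"wx":0,"wy":0,"wz":0,"gripper":0},{"x":0,"y":0.127,"z":-0.272,"wx":0,"wy":0,"wz":0,"gripper":0},{"x":0,"y":0.85,"z":-1.81,"wx":0,"wy":0,"wz":0,"gripper":0},{"x":0,"y":0,"z":0,"wx":0.145,"wy":0,"wz":0,"gripper":0},{"x":0,"y":0,"z":0,"wx":0.145,"wy":0,"wz":0,"gripper":0},{"x":0,"y":0,"z":0,"wx":0.147,"wy":0,"wz":0,"gripper":0},{"x":0,"y":0,"z":0,"wx":0,"wy":0,"wz":0,"gripper":0},{"x":0,"y":0,"z":0,"wx":0,"wy":0,"wz":0,"gripper":0}]'

```text
time_s: 17.6
position: [0.4871, -0.0163, 0.4046]
tool_rot: [[0.002, 1.0, 0.004], [1.0, -0.002, 0.003], [0.003, 0.004, -1.0]]
ft_force: [0.5, -0.4, -0.4]
grip_width: -0.0
```

step_arm --increments '[{"x":-3.45,"y":3.1,"z":0,"wx":0,"wy":0,"wz":0,"gripper":0},{"x":-3.45,"y":3.1,"z":0,"wx":0,"wy":0,"wz":0,"gripper":0},{"x":0,"y":0,"z":2.7,"wx":0,"wy":0,"wz":0,"gripper":0},{"x":0,"y":0,"z":2.7,"wx":0,"wy":0,"wz":0,"gripper":0},{"x":0,"y":0,"z":2.7,"wx":0,"wy":0,"wz":0,"gripper":0},{"x":0,"y":0,"z":0,"wx":0,"wy":0,"wz":0,"gripper":0},{"x":0.9,"y":0,"z":0,"wx":0,"wy":0,"wz":0,"gripper":0},{"x":0.9,"y":0,"z":0,"wx":0,"wy":0,"wz":0,"gripper":0},{"x":0.8,"y":-0.1,"z":0,"wx":0,"wy":0,"wz":0,"gripper":0},{"x":0.8,"y":-0.1,"z":0,"wx":0,"wy":0,"wz":0,"gripper":0},{"x":0,"y":0,"z":0,"wx":0,"wy":0,"wz":0,"gripper":0}]'

```text
time_s: 18.7
position: [0.5466, -0.05, 0.3242]
tool_rot: [[0.001, 1.0, 0.001], [1.0, -0.001, 0.003], [0.003, 0.001, -1.0]]
ft_force: [0.0, -0.2, -1.4]
grip_width: 0.0001
```

step_arm --increments '[{"x":0.75,"y":-0.075,"z":0,"wx":0,"wy":0,"wz":0,"gripper":0},{"x":0.75,"y":-0.075,"z":0,"wx":0,"wy":0,"wz":0,"gripper":0},{"x":0.75,"y":-0.075,"z":0,"wx":0,"wy":0,"wz":0,"gripper":0},{"x":0.75,"y":-0.075,"z":0,"wx":0,"wy":0,"wz":0,"gripper":0},{"x":0.78,"y":0.1,"z":0,"wx":0,"wy":0,"wz":0,"gripper":0},{"x":0.78,"y":0.1,"z":0,"wx":0,"wy":0,"wz":0,"gripper":0},{"x":0.78,"y":0.1,"z":0,"wx":0,"wy":0,"wz":0,"gripper":0},{"x":0.78,"y":0.1,"z":0,"wx":0,"wy":0,"wz":0,"gripper":0}]'

```text
time_s: 19.5
position: [0.5481, 0.0107, 0.3237]
tool_rot: [[0.002, 1.0, 0.0], [1.0, -0.002, 0.003], [0.003, 0.0, -1.0]]
ft_force: [-0.3, -0.5, -0.9]
grip_width: 0.0002
```

step_arm --increments '[{"x":0.72,"y":0.32,"z":0,"wx":0,"wy":0,"wz":0,"gripper":0},{"x":0.72,"y":0.32,"z":0,"wx":0,"wy":0,"wz":0,"gripper":0},{"x":0.72,"y":0.32,"z":0,"wx":0,"wy":0,"wz":0,"gripper":0},{"x":0.7,"y":0.34,"z":0,"wx":0,"wy":0,"wz":0,"gripper":0},{"x":0.65,"y":0.45,"z":0,"wx":0,"wy":0,"wz":0,"gripper":0},{"x":0.6,"y":0.52,"z":0,"wx":0,"wy":0,"wz":0,"gripper":0},{"x":0.57,"y":0.55,"z":0,"wx":0,"wy":0,"wz":0,"gripper":0},{"x":0.54,"y":0.58,"z":0,"wx":0,"wy":0,"wz":0,"gripper":0},{"x":0.6,"y":0.7,"z":0,"wx":0,"wy":0,"wz":0,"gripper":0},{"x":0.5,"y":0.78,"z":0,"wx":0,"wy":0,"wz":0,"gripper":0},{"x":0.4,"y":0.83,"z":0,"wx":0,"wy":0,"wz":0,"gripper":0},{"x":0.3,"y":0.87,"z":0,"wx":0,"wy":0,"wz":0,"gripper":0},{"x":0,"y":0,"z":0,"wx":0,"wy":0,"wz":0,"gripper":0}]'

```text
time_s: 20.8
position: [0.615, 0.0802, 0.3237]
tool_rot: [[0.002, 1.0, 0.001], [1.0, -0.002, 0.003], [0.003, 0.001, -1.0]]
ft_force: [-1.0, -0.3, -0.2]
grip_width: -0.0001
```

step_arm --increments '[{"x":0,"y":-2,"z":0,"wx":0,"wy":0,"wz":0,"gripper":0},{"x":0,"y":-2,"z":0,"wx":0,"wy":0,"wz":0,"gripper":0},{"x":0,"y":0,"z":-3.8,"wx":0,"wy":0,"wz":0,"gripper":5},{"x":0,"y":0,"z":-3.8,"wx":0,"wy":0,"wz":0,"gripper":5},{"x":-3.2,"y":-0.85,"z":0,"wx":0,"wy":0,"wz":0,"gripper":5},{"x":-3.2,"y":-0.85,"z":0,"wx":0,"wy":0,"wz":0,"gripper":5},{"x":-3.2,"y":-0.85,"z":0,"wx":0,"wy":0,"wz":0,"gripper":5},{"x":0,"y":0,"z":0,"wx":0,"wy":0,"wz":0,"gripper":5},{"x":0,"y":0,"z":0,"wx":0,"wy":0,"wz":0,"gripper":5}]'

```text
time_s: 21.7
position: [0.5482, -0.0166, 0.3998]
tool_rot: [[0.004, 1.0, 0.001], [1.0, -0.004, 0.003], [0.003, 0.001, -1.0]]
ft_force: [0.6, -0.1, 0.4]
grip_width: 0.0501
```

Run:
```python
from h import *
w=snap('wrist','w8');s=env.observe()
print(s['time_s'],s['position'],s['ft_force'],s['grip_width'])
def U(p):
    q=proj(w,p); return ((511-q+[[.5,-128+.5]])*1.5625-.5) if 0 else np.c_[(511-q[:,0]+.5)*1.5625-.5,(383-q[:,1]+.5)*1.5625-.5]
cv2.imwrite('pics/w8b.png',cv2.resize(cv2.rotate(w['color'],cv2.ROTATE_180),(800,600),interpolation=cv2.INTER_CUBIC))
print(U([[.549,-.0155,.102],[.549,-.0155,.06],[.511,-.0155,.116],[.649,.08,.213]]).round())
```

```text
21.75 [ 0.54828472 -0.01597082  0.39981239] [-0.23526746  0.55200431 -0.48690121] 0.049687051219738425
[[391. 307.]
 [392. 324.]
 [391. 373.]
 [155.  -1.]]
```

View pics/w8b.png

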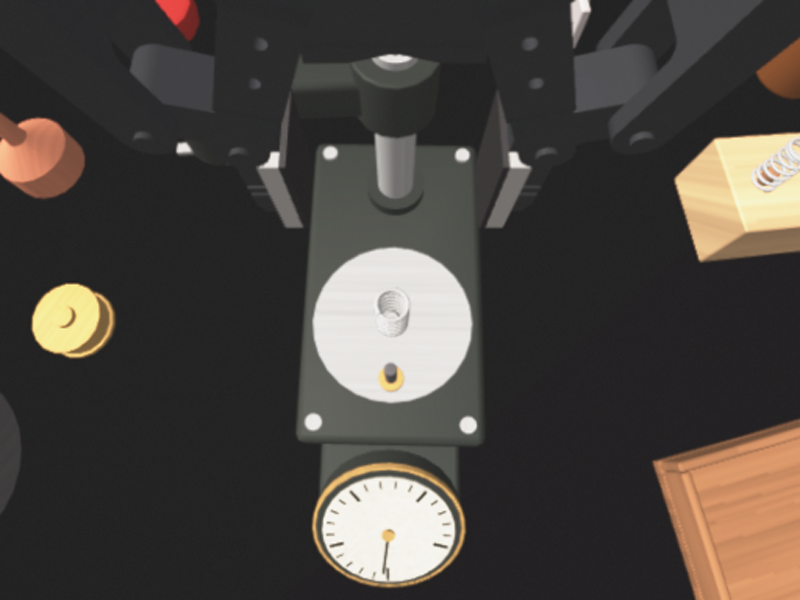

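The head is swung fully aside to the left, with the button at (178,15). The spring stands at its seat with its top at (392,301), about 3 mm beyond my prediction. The dial reads 0 and the bystanders are in place. Now the grasp.

step_arm --increments '[{"x":0,"y":0.25,"z":4,"wx":0,"wy":0,"wz":0,"gripper":5},{"x":0,"y":0,"z":4,"wx":0,"wy":0,"wz":0,"gripper":5},{"x":0,"y":0,"z":4,"wx":0,"wy":0,"wz":0,"gripper":5},{"x":0,"y":0,"z":2,"wx":0,"wy":0,"wz":0,"gripper":5},{"x":0,"y":0,"z":1.9,"wx":0,"wy":0,"wz":0,"gripper":5},{"x":0,"y":0,"z":0,"wx":0,"wy":0,"wz":0,"gripper":5},{"x":0,"y":0,"z":0,"wx":0,"wy":0,"wz":0,"gripper":1},{"x":0,"y":0,"z":0,"wx":0,"wy":0,"wz":0,"gripper":1},{"x":0,"y":0,"z":0,"wx":0,"wy":0,"wz":0,"gripper":1},{"x":0,"y":0,"z":0,"wx":0,"wy":0,"wz":0,"gripper":1},{"x":0,"y":0,"z":0,"wx":0,"wy":0,"wz":0,"gripper":1},{"x":0,"y":0,"z":0,"wx":0,"wy":0,"wz":0,"gripper":1}]' --newtons 25

```text
time_s: 22.95
position: [0.5509, -0.0157, 0.2412]
tool_rot: [[0.002, 1.0, 0.002], [1.0, -0.002, 0.003], [0.003, 0.002, -1.0]]
ft_force: [1.0, 0.7, 1.4]
grip_width: 0.0177
```

step_arm --increments '[{"x":0,"y":0,"z":-1,"wx":0,"wy":0,"wz":0,"gripper":1},{"x":0,"y":0,"z":-1.5,"wx":0,"wy":0,"wz":0,"gripper":1},{"x":0,"y":0,"z":-3.4,"wx":0,"wy":0,"wz":0,"gripper":1},{"x":0,"y":0,"z":-4,"wx":0,"wy":0,"wz":0,"gripper":1},{"x":0,"y":0,"z":-4,"wx":0,"wy":0,"wz":0,"gripper":1},{"x":0,"y":0,"z":-2,"wx":0,"wy":0,"wz":0,"gripper":1},{"x":0,"y":0,"z":0,"wx":0,"wy":0,"wz":0,"gripper":1}]'

```text
time_s: 23.65
position: [0.5504, -0.016, 0.4034]
tool_rot: [[0.002, 1.0, 0.007], [1.0, -0.002, 0.001], [0.001, 0.007, -1.0]]
ft_force: [-0.7, 0.1, 0.1]
grip_width: 0.0182
```

step_arm --increments '[{"x":3.33,"y":-0.95,"z":0,"wx":0,"wy":0,"wz":0,"gripper":1},{"x":3.33,"y":-0.95,"z":0,"wx":0,"wy":0,"wz":0,"gripper":1},{"x":3.33,"y":-0.95,"z":0,"wx":0,"wy":0,"wz":0,"gripper":1},{"x":3.33,"y":-0.95,"z":0,"wx":0,"wy":0,"wz":0,"gripper":1},{"x":3.33,"y":-0.95,"z":0,"wx":0,"wy":0,"wz":0,"gripper":1},{"x":3.33,"y":-0.95,"z":0,"wx":0,"wy":0,"wz":0,"gripper":1},{"x":3.33,"y":-0.95,"z":0,"wx":0,"wy":0,"wz":0,"gripper":1},{"x":3.33,"y":-0.95,"z":0,"wx":0,"wy":0,"wz":0,"gripper":1},{"x":3.33,"y":-0.95,"z":0,"wx":0,"wy":0,"wz":0,"gripper":1},{"x":3.33,"y":-0.95,"z":0,"wx":0,"wy":0,"wz":0,"gripper":1},{"x":0,"y":0,"z":0,"wx":0,"wy":0,"wz":0,"gripper":1},{"x":0,"y":0,"z":0,"wx":0,"wy":0,"wz":0,"gripper":1}]'

```text
time_s: 24.85
position: [0.4562, 0.3174, 0.3998]
tool_rot: [[0.001, 1.0, -0.001], [1.0, -0.001, 0.002], [0.002, -0.001, -1.0]]
ft_force: [-0.3, 0.4, -0.0]
grip_width: 0.0179
```

Run:
```python
from h import *
w=snap('wrist','w9');s=env.observe()
print(s['time_s'],s['position'],s['tool_rot'].round(3),s['q'],s['grip_width'])
a=np.linspace(0,2*np.pi,24,endpoint=False)
im=w['color'].copy()
for p in proj(w,np.c_[.4557+.07*np.cos(a),.3174+.07*np.sin(a),0*a+.034]): cv2.circle(im,tuple(int(x) for x in p),1,(0,255,0),-1)
cv2.imwrite('pics/w9b.png',cv2.resize(cv2.rotate(im,cv2.ROTATE_180),(800,600)))
```

```text
24.9 [0.45654655 0.31679072 0.39999484] [[ 0.002  1.    -0.001]
 [ 1.    -0.002  0.002]
 [ 0.002 -0.001 -1.   ]] [ 22.53181831  22.57243587  73.91245866   0.11113499  83.51440953
 -67.3465764 ] 0.01803322073025444
```

View pics/w9b.png

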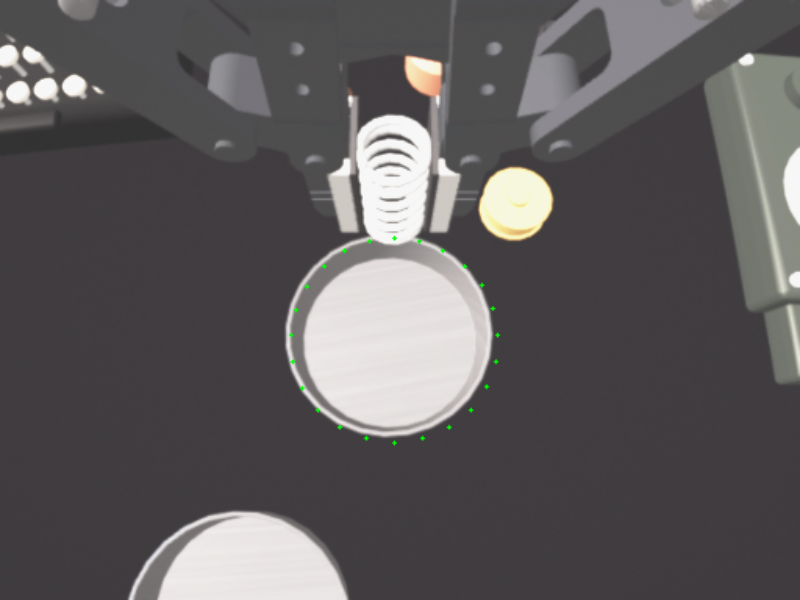

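The spring is held upright at (395,180). The tin lies within about 3 mm of its projected outline. Lowering and releasing now.

step_arm --increments '[{"x":0,"y":0,"z":4,"wx":0,"wy":0,"wz":0,"gripper":1},{"x":0,"y":0,"z":4,"wx":0,"wy":0,"wz":0,"gripper":1},{"x":0,"y":0,"z":4,"wx":0,"wy":0,"wz":0,"gripper":1},{"x":0,"y":0,"z":4,"wx":0,"wy":0,"wz":0,"gripper":1},{"x":0,"y":0,"z":3,"wx":0,"wy":0,"wz":0,"gripper":1},{"x":0,"y":0,"z":1.5,"wx":0,"wy":0,"wz":0,"gripper":1},{"x":0,"y":0,"z":0.8,"wx":0,"wy":0,"wz":0,"gripper":1},{"x":0,"y":0,"z":0,"wx":0,"wy":0,"wz":0,"gripper":1},{"x":0,"y":0,"z":0,"wx":0,"wy":0,"wz":0,"gripper":1}]'

```text
time_s: 25.8
position: [0.4571, 0.3174, 0.1885]
tool_rot: [[0.003, 1.0, 0.002], [1.0, -0.003, 0.003], [0.003, 0.002, -1.0]]
ft_force: [0.1, -0.7, 0.5]
grip_width: 0.0182
```

step_arm --increments '[{"x":0,"y":0,"z":0.2,"wx":0,"wy":0,"wz":0,"gripper":1},{"x":0,"y":0,"z":0,"wx":0,"wy":0,"wz":0,"gripper":5},{"x":0,"y":0,"z":0,"wx":0,"wy":0,"wz":0,"gripper":5},{"x":0,"y":0,"z":0,"wx":0,"wy":0,"wz":0,"gripper":5},{"x":0,"y":0,"z":0,"wx":0,"wy":0,"wz":0,"gripper":5},{"x":0,"y":0,"z":0,"wx":0,"wy":0,"wz":0,"gripper":5},{"x":0,"y":0,"z":-2,"wx":0,"wy":0,"wz":0,"gripper":5},{"x":0,"y":0,"z":-4,"wx":0,"wy":0,"wz":0,"gripper":5},{"x":0,"y":0,"z":-4,"wx":0,"wy":0,"wz":0,"gripper":5},{"x":0,"y":0,"z":-4,"wx":0,"wy":0,"wz":0,"gripper":5},{"x":0,"y":0,"z":-4,"wx":0,"wy":0,"wz":0,"gripper":5},{"x":0,"y":0,"z":0,"wx":0,"wy":0,"wz":0,"gripper":5},{"x":0,"y":0,"z":0,"wx":0,"wy":0,"wz":0,"gripper":5}]'

```text
time_s: 27.1
position: [0.4563, 0.3171, 0.3661]
tool_rot: [[0.002, 1.0, 0.002], [1.0, -0.002, 0.003], [0.003, 0.002, -1.0]]
ft_force: [-0.2, 0.1, 0.1]
grip_width: 0.0495
```

Run:
```python
from h import *
w=snap('wrist','w10');s=env.observe();t=snap('top','t10');o=load('w9')
print(s['time_s'],s['position'],s['grip_width'],s['ft_force'])
# expected spring location in tin vs before: difference blob inside the tin between w9 and w10
d=cv2.absdiff(w['color'],o['color']).max(2)
for P in ([.457,.317,.045],[.457,.317,.003]): print('expected px',proj(w,[P]).round())
p=proj(w,[[.457,.317,.024]])[0].astype(int)
m=(d[p[1]-45:p[1]+45,p[0]-45:p[0]+45]>25).astype(np.uint8)
k,l,st,ce=cv2.connectedComponentsWithStats(m)
for i in range(1,k):
    if st[i,4]>30: print('changed',st[i],(ce[i]+p-45).round(), atz(w,*(ce[i]+p-45),.024).round(3))
# peg spring and rest: top view change vs start away from the arm
d=cv2.absdiff(t['color'],load('t0')['color']).max(2)
q=proj(t,[[.6525,-.27,.08]])[0].astype(int); print('peg spring change max',d[q[1]-12:q[1]+12,q[0]-14:q[0]+14].max())
```

```text
27.15 [0.45634769 0.3171033  0.36495484] 0.04973824339772919 [-0.29049107 -0.69978183 -0.4286743 ]
expected px [[259. 180.]]
expected px [[259. 170.]]
changed [  0  63  90  27 572] [256. 211.] [0.495 0.314 0.024]
changed [ 0 81 10  9 37] [217. 215.] [0.5   0.274 0.024]
peg spring change max 13
```

The pictures are used up, so I'll check numerically for the spring's texture on the tin floor and between the fingers.

Run:
```python
from h import *
w=load('w10')
g=cv2.cvtColor(w['color'],cv2.COLOR_BGR2GRAY)
e=cv2.blur(np.abs(cv2.Laplacian(g,cv2.CV_32F)),(5,5))
print('center expected col 259,row 170-180; rows 120..240 step 5, cols 200..320 step 6')
for r in range(120,300,6): print(r,' '.join('%3d'%e[r,c] for c in range(200,322,6)))
# gripped spring region in w9 vs w10
q=proj(w,[[s_:=.4563,.3171,.365-.155]])[0]; print('grasp px',q, e[int(q[1])-8:int(q[1])+8,int(q[0])-6:int(q[0])+6].mean())
```

```text
center expected col 259,row 170-180; rows 120..240 step 5, cols 200..320 step 6
120   1   1  13  34  17  13   2   1   1   1   1   0   0   1   1   6  28  27  46  17   1
126   0  15  33  12   6   1   1   0   1   1   0   1   1   1   1   1   1  21  18  45  14
132   7  35   9   6   1   1   1   1   1   1   1   1   1   1   0   1   1   0  26  19  49
138  37   9   7   1   1   1   1   0   1   1   1   1   1   1   1   1   1   1   1  26  21
144  21   7   1   1   1   1   1   1   1   1   1   1   1   1   1   0   1   1   1  10  11
150   6   6   1   1   1   1   1   1   1   1   1   1   1   1   1   1   1   1   1   1  24
156   3   4   0   0   0   1   1   1   1   1   0   1   1   1   0   0   1   1   1   0  24
162   4   1   1   0   1   0   1   1   1   7   4   5   1   1   0   1   0   1   0   1  13
168   3   1   1   0   1   1   1   1   4   1   0   1   2   1   1   1   1   1   1   1  14
174   4   1   1   1   1   1   0   0   7   6   6   6   4   1   0   1   1   1   1   1  13
180   2   5   1   0   1   0   1   1   6   0   0   3   4   1   1   1   1   1   0   0  22
186   1   6   1   1   1   1   1   1   2   4   0   5 
[... 966 characters left out ...]
1   1   1   1   2   1   2   1   1  10
258   3   7   0   1   1   2   1   1   1   1   1   1   1   2   1   2   1   1   1   1   1
264   2  10   1   1   0   2   1   1   1   1   1   1   0   1   1   1   1   0   1   1   1
270   1  12   1   1   1   2   1   1   2   1   1   2   1   1   1   1   1   2   1   1   2
276   2  10   2   1   1   1   1   1   1   1   1   1   1   1   2   1   7   6   6   1   1
282   1  10   0   1   0   1   2   1   1   1   0   2   1   1   1   5   3   4   8  12   1
288   2   8   1   1   2   1   1   2   1   0   1   1   1   1   1   6   1   6   8  22   1
294   4   3   1   1   1   1   1   1   2   1   1   0   2   1   1   6   1   1   2  22   1
grasp px [260.42520292 270.14105627] 1.7260417
```

The spring's texture stands at cols 248–272, rows 162–192, exactly where it was expected in the tin, and nothing is left between the fingers. I'm handing in.

```bash
python3 -c "
from rig import env
env.close_job(); print(env.observe()['time_s'])"
```

```text
the job is handed in; nothing more can be done
the job is handed in; nothing more can be done
```

The spring tested tired, so I put it in the round tin and handed the job in at about 27 s.

**Test:** I pressed the button down and held it for about a second at each of three levels, with the pointer roughly 23.5, 22.7 and 22 mm above the plate. I measured the mark ring at about 22 mm. The load at the mark was about 6 N: the force sensor gave 6.2 N and the dial hand in the side view roughly 6 N. That is under 9 N. I then let the ram up at about 30 mm/s, swung the head about 90° aside and moved the spring.

**Last checks:**
- After the head was swung aside, the dial was back at 0 and the spring was still on its seat.
- The last wrist picture, checked only by its texture values because I had used my 12 views, shows the spring near the middle of the tin. The fingers were empty and clear of everything.
- The area around the spring on the peg looks unchanged from the start in the top view.

**Disagreements and limits:**
- The pointer tip was hidden behind the gauge rod, so I never saw it level with the mark. I worked out the level from travel, force and the foot and button outlines.
- My first outline-based height for the foot disagreed with the travel by about 4 mm. It came right once I calibrated it against the fixed nose. I held at three levels to cover what was left of that doubt.
- I did not check the ram's height numerically after the release.

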